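# Press a stud home in a shoe heel

### The arm

A 6-joint arm with a two-finger parallel gripper is mounted at the origin on the work surface. World frame = base frame: x ahead of the robot, y to its left, z up, the work surface at z = 0. Lengths are in m, angles in rad, forces in N, time in s.
With the tool pointing down it reaches from about 0.275 to 0.85 m from the base axis. Payload 5.2 kg.
Tool frame: the origin (TCP) lies between the finger pads; the fingertips stand robot.tcp_to_tips ahead of it and the grasp point (between the pads) lies 3 mm ahead of it (robot.tcp_to_tips is the distance from the TCP to the fingertips, in m); y points along the fingers, x is the direction in which the jaws open and shut, and the axes are right-handed (so a half turn about y gives the same grasp; the last joint's range is limited). The gripper opens to 85 mm and grips with 20 to 120 N. Pads are 22 mm wide; open, the fingers measure 114 mm over their backs; the gripper's body (76 mm by 85 mm) begins 54 mm behind the grasp point. The pads swing forward as they close: fully open they stand 13 mm farther back than shut.
Start: joints at [-0.203, 0.259, 1.535, -0, 1.348, -0.203], TCP at [0.55, 0, 0.253] pointing down, gripper open.
Joint ranges: [-3.14, 3.14], [-0.91, 2.08], [0.19, 2.58], [-1.22, 4.36], [0.22, 2.71], [-3.12, 3.12]. Speed limits (rad/s): [2.57, 2.57, 3.14, 3.14, 3.14, 3.14].

### API

Orientations are given as a unit quaternion [w, x, y, z].
In Python, from cell import robot gives the robot as it stands.
- The arm moves only by the tool jog_arm, never from a script. Its argument "motion" is a list of rows, each an object with "slide": the shift along the tool's x, y, z in mm, a list of three; "delta_rot": the turn, a rotation vector about the tool's x, y, z in rad, a list of three; "claw": the gripper command: -1 is shut, 1 is fully open, values between are in proportion. A call has 1 to 8 rows; each row shifts and turns the commanded pose from where the row before left it, along the tool's axes as they then stand; what a row does not reach is not made up. A row lasts 1/10 s, in which the tool goes at most 50 mm and 8.59 degrees, less where a joint would pass 70% of its speed; a pose out of reach is approached as far as the arm can. A call with a gripper value outside its range is refused whole. The fingers move at their own pace and stop on an object; "squeeze" is the grip in N (left out, the last holds). Time passes only in rows, so rows that do not move let the fingers close. It gives the time, the measured TCP pose, the force and the opening at its end, in the units of the state.
- robot.get_state(): the state, without advancing time (a new reading comes with each control period).
- robot.read_camera(name): name is "scene" or "side" or "wrist"; returns a dict with "img" (400x640x3 uint8, red, green, blue), "depth" (400x640 float32, m along the optical axis (not along the pixel's ray), 0 where there is no reading), "mtx" (3x3 intrinsics, pixels), "R" (3x3) and "t" (3): a world point X has camera coordinates R X + t. Camera axes: x right, y down, z forward; pixel columns grow to the right and rows downward; lengths in m; the calibration is good to about 2 mm. The wrist camera is an equidistant fisheye: a pixel r from the principal point sees the ray r / f radians off the axis. A picture is of the moment at which its call begins.
- robot.sign_off(): hands the job in, once; it reports no verdict.
The state is a dict: "time": time; "q": joint angles; "joint_vel": joint speeds; "tau": joint torques, N m; "position": TCP position; "tcp_rot": TCP orientation; "ft_force": force on the tool from outside, world axes, zero at the start; "ft_torque": the same for the moment, N m; "finger_gap": finger opening in m.
Only numpy, scipy, OpenCV 4.12 (cv2) and the standard library are available. Lean on these libraries where they do the work, as an engineer would, in place of code of your own. Each camera call takes 0.05 s, during which the arm holds its last target.

### The job

Load the tan heel block with the brass stud into the lever press, stud end first, flat in the nest and pushed back to the stop, and let go of it. Then swing the red lever down to its stop so that the press drives the stud flush, ease the lever back up under control (do not let it fly back), and leave the heel in the nest with the lever fully up. Do not disturb the other things on the bench.

Things in the scene. Friction and masses are not known exactly. Their poses are not given: they have to be found in the camera images.
- heel: Tan heel block with a dark band, 76 (x) x 44 (y) x 34 high, about 110 g; the only block with a brass stud. Origin: centre of its underside, z up. +x is its stud end, which goes into the press first. The stud stands in its top at x=+18, y=0.
- heel_grip (a point): Where to grip the heel, across its 44 mm width: at x=-22, y=0, 26 mm above its underside, heel axes. The press head overhangs the nest, so grip with the tool leaning some 30 degrees: fingers pointing down and towards the heel's +x, gripper body back towards -x. An upright gripper would hit the head.
- stud (a joint): How far the stud has been driven into the heel, m: 0 = standing 12 mm proud (start), 0.012 = flush. Brass, 12 mm thick; it needs about 9 N and stays where it is pushed.
- press: Cream and green bench lever press, fixed, open front on its -x side. Origin on the table under the nest centre. Base plate x -80 to 170, y +-60, 30 high. Head x -6 to 140, y +-34, z 165 to 265. Ram: 18 mm rod at x=18, y=0, foot at z=113 with the lever up (12 mm above a seated heel's stud), z=89 at the stop; its guide, 32 mm thick, reaches down to z=145.
- press_nest (a point): Centre of the nest floor, 55 mm above the table, axes as the press (+x to the back stop); a seated heel's origin and axes coincide with it. In front of x=2 the anvil is only 36 mm wide (from x=-40): fingers pass beside it. Two guides 48 mm apart, 14 mm high, from x=8 to 40, with flared entries from x=-3; the face of the 20 mm high back stop is at x=38.5.
- lever (a joint): Lever angle, rad: 0 = up (40 degrees above level, leaning to the front), 0.87 = down at its stop (10 degrees below level). Sprung: about 5 N at the grip to start it, about 11 N at the stop; from there it flies back to 0 at over 3 rad/s if let go.
- lever_pivot (a point): A point on the lever's axis, which is parallel to the press's y: 18 mm behind the nest centre (+x), 76 mm to the side (+y), 215 mm above the table. The lever swings forward (-x) and down.
- lever_grip (a point): Middle of the red lever grip, a round bar 22 mm thick and 110 mm long along the press's y, moving with the lever on an arc of 160 mm radius: from lever_pivot it lies, in press axes, at x=-160 cos(40deg-q), y=+60, z=160 sin(40deg-q) mm for lever angle q. It can be pinched from above, fingers closing along the press's x.
- heel_black: Bystander, leave alone: black heel block without stud, 76 x 44 x 34
- heel_oxblood: Bystander, leave alone: dark red heel block without stud, 76 x 44 x 34
- glue_tin: Bystander, leave alone: yellow tin, 76 across, 95 high
- hammer: Bystander, leave alone: hammer 240 long lying flat, along its x
- shoe_brush: Bystander, leave alone: brush 200 long lying flat, along its x
- stud_dish: Bystander, leave alone: small steel dish, 80 across, 30 high
- discs: Bystander, leave alone: stack of sanding discs, 100 across, 20 high
There are look-alikes about, which are no part of the job. Of the things shaped like the heel, the tan one is meant.

How it is judged:
On the way, in this order (a step that is already met when the one before it is completed fails the run):
1. the heel lies seated in the nest, let go, its stud still proud and the lever up (horizontal distance between heel and press_nest below 0.006 m and z of heel in the frame of press_nest between -0.003 and 0.003 m and angle between the x axis of heel and the x axis of press, either way round below 0.12 rad and value of joint stud below 0.003 m and value of joint lever below 0.08 rad and contact force between heel and the fingers below 0.3 N), for 0.2 s.
2. the lever is down at its stop (over 0.82 rad) and the stud is driven flush, the heel still seated (horizontal distance between heel and press_nest below 0.006 m and z of heel in the frame of press_nest between -0.003 and 0.003 m and angle between the x axis of heel and the x axis of press, either way round below 0.12 rad and value of joint lever above 0.82 rad and value of joint stud above 0.01 m), for 0.1 s.
At the end, for the whole second after the job is handed in: The tan heel lies in the nest (origin within 6 mm of the nest centre in plan, within 3 mm in height, its long axis within 0.12 rad of the press's x), stud driven at least 10 of its 12 mm, lever back up (below 0.05 rad) and everything at rest (horizontal distance between heel and press_nest below 0.006 m and z of heel in the frame of press_nest between -0.003 and 0.003 m and angle between the x axis of heel and the x axis of press, either way round below 0.12 rad and value of joint stud above 0.01 m and value of joint lever below 0.05 rad and velocity of joint lever between -0.1 and 0.1 rad/s and linear speed of heel below 0.02 m/s); the robot touches nothing.
It fails at once if the lever flies back faster than 3 rad/s (velocity of joint lever below -3 rad/s).
It fails at once if a bystander is moved by more than 30 mm (distance of any of heel_black, heel_oxblood, glue_tin, hammer, shoe_brush, stud_dish, discs from where it was at the start of the episode above 0.03 m).
It also fails if it takes over 72 s, if anything falls off the work surface, if the arm or the gripper's body presses on something with over 40 N, if the wrist force passes 120 N, or if a joint passes its speed limit or range.

## Working session

There is one attempt and no reset: what is moved stays moved. The work goes in short steps, Python scripts to look and compute and a tool call to move; the robot and the scene stay as the last step left them, time stands still between calls to the robot, and variables do not carry over. Pictures are saved under pics/ and viewed, and the job is handed in when it is done.

Besides the shell and the picture viewer there is one more tool, called after ">>>" as a command line: name --argument value ..., lists and objects as JSON in quotes. jog_arm: Moves the arm, as the interface text tells. Its arguments: {"type":"object","properties":{"motion":{"type":"array"},"squeeze":{"type":"number"}},"required":["motion"]}

```bash
ls; mkdir -p pics; python3 - <<'E'
from cell import robot
import cv2,numpy as np
print(robot.get_state(), robot.tcp_to_tips)
for n in ("scene","side","wrist"):
    c=robot.read_camera(n)
    cv2.imwrite(f"pics/{n}0.png",cv2.cvtColor(c["img"],cv2.COLOR_RGB2BGR))
    np.savez(f"{n}0.npz",**{k:np.array(v) for k,v in c.items()})
    print(n,c["mtx"].round(1).tolist(),(-c["R"].T@c["t"]).round(3), c["R"].round(3).tolist())
E
```

```text
pics
{'time': 0.0, 'q': array([-2.02834147e-01,  2.59332134e-01,  1.53607813e+00,  4.02681510e-05,
        1.34798852e+00, -2.02799321e-01]), 'joint_vel': array([ 0.00082788, -0.00135421,  0.00179918, -0.00012794,  0.00145431,
        0.00065284]), 'tau': array([ 1.06436883e-04, -4.46029150e+01, -2.90570551e+01, -7.42485804e-05,
        1.18754001e-02, -2.51378208e-05]), 'position': array([5.49520910e-01, 1.16546485e-04, 2.52482485e-01]), 'tcp_rot': array([ 7.07248715e-01, -7.06964270e-01,  6.38149052e-04,  6.07206579e-04]), 'ft_force': array([-0.6461298 ,  0.10835315, -0.01410286]), 'ft_torque': array([ 0.03499421, -0.00163656, -0.02722895]), 'finger_gap': 0.08552034278421541} 0.022
scene [[437.7, 0.0, 316.8], [0.0, 437.7, 197.5], [0.0, 0.0, 1.0]] [ 1.337 -0.131  1.16 ] [[0.185, 0.983, -0.011], [0.753, -0.149, -0.641], [-0.632, 0.111, -0.767]]
side [[445.5, 0.0, 323.3], [0.0, 445.5, 200.8], [0.0, 0.0, 1.0]] [ 0.047 -0.857  1.322] [[0.855, -0.519, -0.01], [-0.396, -0.638, -0.66], [0.336, 0.568, -0.751]]
wrist [[309.7, 0.0, 317.4], [0.0, 309.7, 197.9], [0.0, 0.0, 1.0]] [0.548 0.077 0.373] [[1.0, 0.002, -0.003], [0.003, -0.954, 0.299], [-0.002, -0.299, -0.954]]
```

View pics/scene0.png

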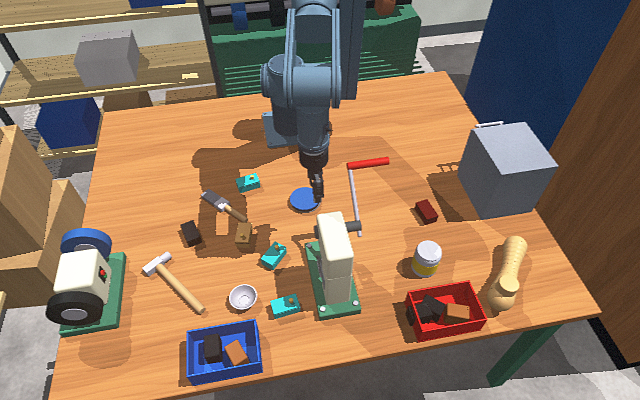

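View pics/side0.png

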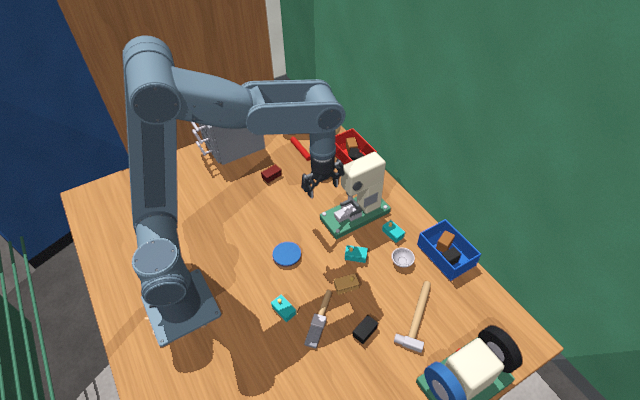

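View pics/wrist0.png

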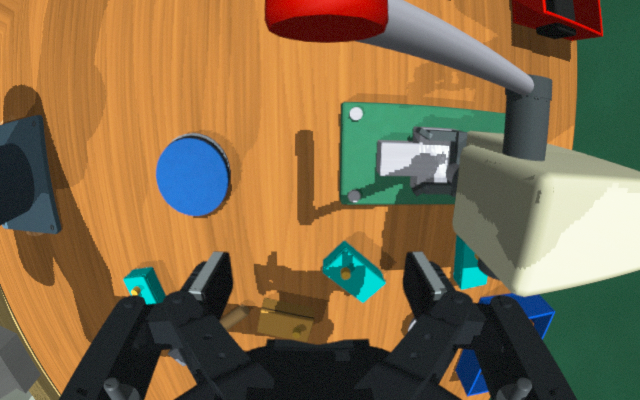

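```bash
python3 - <<'E'
import cv2,numpy as np
a=cv2.imread("pics/scene0.png")[165:325,170:310]
b=cv2.imread("pics/side0.png")[225:345,255:425]
w=cv2.imread("pics/wrist0.png")[220:350,110:400]
cv2.imwrite("pics/c1.png",cv2.resize(a,None,fx=3.5,fy=3.5,interpolation=2))
r=np.vstack([cv2.resize(b,(600,423),interpolation=2)])
cv2.imwrite("pics/c2.png",r)
cv2.imwrite("pics/c3.png",cv2.resize(w,None,fx=2.5,fy=2.5,interpolation=2))
E
```

```text
(no output)
```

View pics/c1.png

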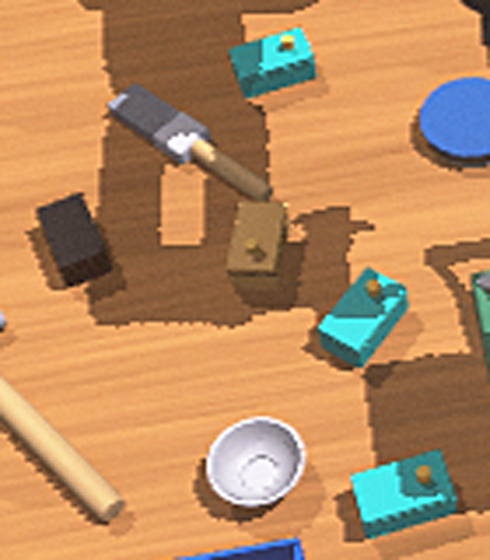

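View pics/c2.png

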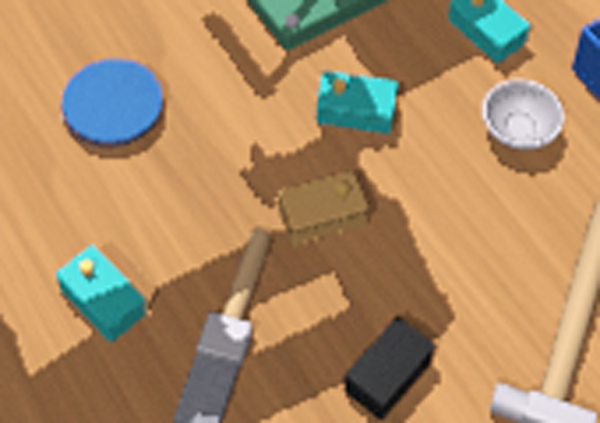

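View pics/c3.png

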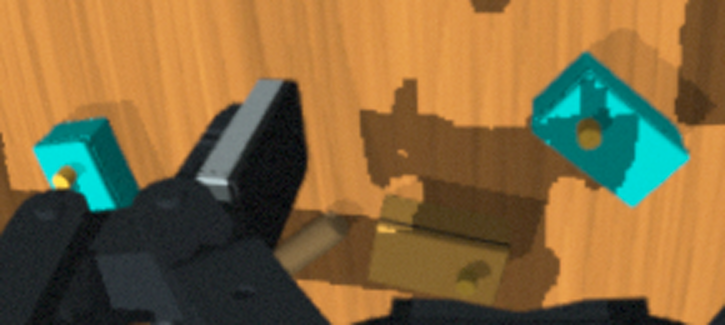

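```bash
cat > h.py <<'E'
import cv2,numpy as np
def load(n):
    c=np.load(n+".npz") if isinstance(n,str) else n
    return c
def world(c,fish=False):
    d=c["depth"];h,w=d.shape;u,v=np.meshgrid(np.arange(w),np.arange(h));K=c["mtx"]
    x=(u-K[0,2])/K[0,0];y=(v-K[1,2])/K[1,1]
    if fish:
        r=np.hypot(x,y)+1e-9;s=np.tan(r)/r;x=x*s;y=y*s
    P=np.stack([x*d,y*d,d],-1)
    return (P-c["t"])@c["R"]
def ray(c,u,v,z):
    K=c["mtx"];r=np.array([(u-K[0,2])/K[0,0],(v-K[1,2])/K[1,1],1.])@c["R"]
    o=-c["R"].T@c["t"];return o+r*(z-o[2])/r[2]
E
python3 - <<'E'
from h import *
for n,box in (("scene0",(225,215,265,260)),("side0",(325,270,365,300)),("wrist0",(255,290,325,345))):
    c=load(n);W=world(c,n[0]=="w");u0,v0,u1,v1=box
    w=W[v0:v1,u0:u1].reshape(-1,3)
    m=(w[:,2]>0.028)&(w[:,2]<0.04); p=w[m]
    r=cv2.minAreaRect((p[:,:2]*1000).astype(np.float32)); print(n,m.sum(),np.median(p[:,2]),r)
    mm=w[(w[:,2]>0.042)&(w[:,2]<0.05)];print(" stud",mm.mean(0) if len(mm) else None,len(mm))
for n in ("scene0","side0","wrist0"):
    c=load(n);W=world(c,n[0]=="w");hsv=cv2.cvtColor(c["img"],cv2.COLOR_RGB2HSV)
    g=(hsv[...,0]>65)&(hsv[...,0]<88)&(hsv[...,1]>80)&(abs(W[...,2]-0.03)<0.005)&(W[...,0]<0.95)&(W[...,0]>.35)&(W[...,1]>-0.2)
    p=W[g];r=cv2.minAreaRect((p[:,:2]*1000).astype(np.float32));print(n,"base",g.sum(),np.median(p[:,2]),r,cv2.boxPoints(r).round().tolist())
    t=(abs(W[...,2]-0.265)<0.006)&(hsv[...,1]<110)&(hsv[...,2]>90)&(W[...,0]<0.95)&(W[...,0]>.45)&(abs(W[...,1])<0.3)
    p=W[t]
    if len(p)>20: r=cv2.minAreaRect((p[:,:2]*1000).astype(np.float32));print("  head",t.sum(),np.median(p[:,2]),r,cv2.boxPoints(r).round().tolist())
    red=((hsv[...,0]<6)|(hsv[...,0]>174))&(hsv[...,1]>150)&(W[...,2]>0.25)&(W[...,2]<.36)&(W[...,0]>.35)
    p=W[red]
    if len(p): print("  red",red.sum(),p.min(0),p.max(0),p.mean(0))
E
```

```text
scene0 287 0.033230490740478014 ((539.8195190429688, -215.74478149414062), (167.2255096435547, 70.22875213623047), 12.71243667602539)
 stud [ 0.51998279 -0.22729933  0.04561211] 10
side0 258 0.034301399046725634 ((503.9389343261719, -225.62582397460938), (47.322540283203125, 76.90857696533203), 78.75096893310547)
 stud [ 0.52244149 -0.23116026  0.0449355 ] 11
wrist0 1216 0.03363383974321742 ((500.0607604980469, -221.1896514892578), (45.86735153198242, 76.21949005126953), 77.84202575683594)
 stud [ 0.51813473 -0.2245942   0.0452052 ] 52
scene0 base 613 0.028805744940593875 ((691.4200439453125, -43.400733947753906), (241.36000061035156, 266.281494140625), 89.94985961914062) [[558.0, -164.0], [824.0, -164.0], [825.0, 77.0], [558.0, 77.0]]
  head 1265 0.2635991071209521 ((699.9434814453125, 34.56250762939453), (113.295654296875, 196.88946533203125), 84.09046936035156) [[596.0, -12.0], [792.0, -32.0], [804.0, 81.0], [608.0, 101.0]]
  red 317 [0.54379641 0.08905378 0.3112777 ] [0.56461738 0.20267951 0.33028483] [0.55620067 0.14552296 0.32347016]
side0 base 593 0.03059029074581494 ((693.506
[... 278 characters left out ...]
11) [[502.0, -17.0], [797.0, -22.0], [798.0, 51.0], [503.0, 55.0]]
  red 160 [ 0.54059836 -0.01599172  0.30927598] [0.61890089 0.20179949 0.34891446] [0.55067404 0.13486921 0.3259213 ]
wrist0 base 7932 0.02982777553810909 ((697.1492919921875, 22.669143676757812), (419.92840576171875, 262.62701416015625), 78.10635375976562) [[525.0, -156.0], [782.0, -210.0], [869.0, 201.0], [612.0, 255.0]]
  head 12691 0.2645407693253694 ((641.9849243164062, 44.2577018737793), (107.74540710449219, 283.3304138183594), 83.65789794921875) [[495.0, 6.0], [777.0, -25.0], [789.0, 82.0], [507.0, 113.0]]
  red 350 [0.5410982  0.08935075 0.31006042] [0.55858842 0.09058644 0.31687686] [0.54966418 0.0898274  0.31444843]
```

```bash
python3 - <<'E'
from h import *
def big(m,k=1):
    m=cv2.morphologyEx(m.astype(np.uint8),cv2.MORPH_OPEN,np.ones((3,3),np.uint8)) if k else m.astype(np.uint8)
    n,l,s,_=cv2.connectedComponentsWithStats(m);i=1+np.argmax(s[1:,4]);return l==i
def fit(p):
    r=cv2.minAreaRect((p[:,:2]*1000).astype(np.float32));return np.round(r[0],1),np.round(r[1],1),round(r[2],2)
for n in ("scene0","side0","wrist0"):
    c=load(n);W=world(c,n[0]=="w");hsv=cv2.cvtColor(c["img"],cv2.COLOR_RGB2HSV);X,Y,Z=np.moveaxis(W,-1,0)
    m=(abs(Z-.034)<.006)&(abs(X-.5)<.05)&(abs(Y+.222)<.04)
    m=big(m,0);print(n,"heel",m.sum(),W[m].mean(0).round(4),fit(W[m]))
    t=big((abs(Z-.265)<.006)&(X>.55)&(hsv[...,1]<110));print("  head",t.sum(),W[t].mean(0).round(4),fit(W[t]))
    if n=="scene0":
        p=W[t];print(p[:,0].min(),p[:,0].max())
    g=big((hsv[...,0]>60)&(hsv[...,0]<90)&(hsv[...,1]>70)&(abs(Z-.03)<.006)&(X>.5)&(X<.9)&(Y>-.1)&(Y<.2));print("  base",g.sum(),fit(W[g]))
    red=big(((hsv[...,0]<6)|(hsv[...,0]>174))&(hsv[...,1]>120)&(Z>.29)&(Z<.36)&(X>.45));p=W[red]
    e=np.linalg.svd(p-p.mean(0),full_matrices=False)[2][0];e*=np.sign(e[1]);s=(p-p.mean(0))@e
    print("  red",red.sum(),p.mean(0).round(3),e.round(3),(p.mean(0)+e*s.min()).round(3),(p.mean(0)+e*s.max()).round(3), "cam",(-c["R"].T@c["t"]).round(2))
    cv2.imwrite(f"pics/m_{n}.png",(m|t|g|red).astype(np.uint8)*255)
E
python3 -c "
import cv2
cv2.imwrite('pics/m.png',cv2.resize(cv2.vconcat([cv2.imread('pics/m_%s0.png'%n) for n in ('scene','wrist')]),(480,600)))"
```

```text
scene0 heel 269 [ 0.5034 -0.2239  0.0333] (array([ 502.4, -224.3]), array([44.6, 80.2]), 77.34)
  head 1214 [0.7269 0.0182 0.2636] (array([723.4,  18.4]), array([143.9,  66.3]), 0.1)
0.6514456884626272 0.7953268098131386
  base 429 (array([786.5,  18.5]), array([ 76.5, 117.5]), 0.76)
  red 314 [0.556 0.146 0.324] [ 0.009  1.    -0.005] [0.556 0.089 0.324] [0.557 0.203 0.323] cam [ 1.34 -0.13  1.16]
side0 heel 258 [ 0.5022 -0.2275  0.0344] (array([ 503.9, -225.6]), array([47.3, 76.9]), 78.75)
  head 562 [0.7216 0.0122 0.2651] (array([724. ,  14.7]), array([148.9,  71.3]), 1.08)
  base 415 (array([653.3,  12.8]), array([120.4, 154.8]), 88.41)
  red 153 [0.549 0.138 0.326] [0.004 1.    0.016] [0.549 0.084 0.325] [0.55  0.202 0.327] cam [ 0.05 -0.86  1.32]
wrist0 heel 1216 [ 0.4998 -0.2182  0.0335] (array([ 500.1, -221.2]), array([45.9, 76.2]), 77.84)
  head 11953 [0.6891 0.023  0.2642] (array([713.2,  21.1]), array([130.2,  65.8]), 0.23)
  base 7853 (array([677.,  21.]), array([206.5, 117.7]), 0.12)
  red 257 [0.549 0.09  0.314] [-1.     0.002 -0.027] [0.555 0.09  0.314] [0.544 0.09  0.314] cam [0.55 0.08 0.37]
```

View pics/m.png

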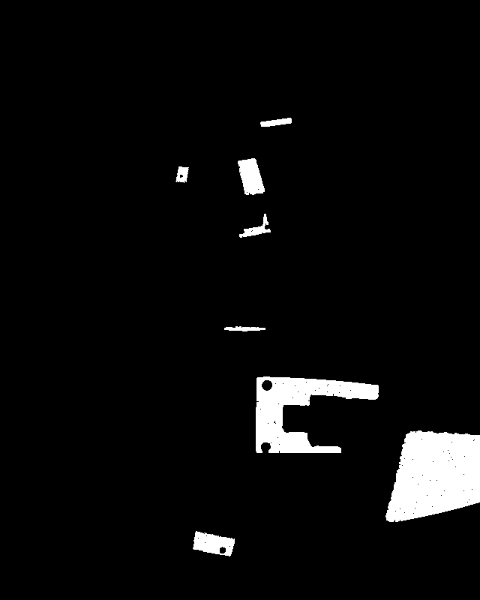

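```bash
cat >> h.py <<'E'
from scipy.spatial.transform import Rotation as Ro
def quat(q): return Ro.from_quat([q[1],q[2],q[3],q[0]])
def toolR(yaw,lean,s=1):
    h=np.array([np.cos(yaw),np.sin(yaw),0]);x=s*np.array([-np.sin(yaw),np.cos(yaw),0])
    y=np.sin(lean)*h-np.cos(lean)*np.array([0,0,1.]);return Ro.from_matrix(np.stack([x,y,np.cross(x,y)],1))
def plan(pos,R):
    """remaining slide (in CURRENT tool axes mm, and in target axes) and rotvec"""
    from cell import robot
    s=robot.get_state();C=quat(s["tcp_rot"]);d=np.array(pos)-s["position"]
    print("t",round(s["time"],2),"pos",s["position"].round(4),"d_world",(d*1000).round(1),"slide_cur",(C.inv().apply(d)*1000).round(1),"slide_tgt",(R.inv().apply(d)*1000).round(1),"rotvec",(C.inv()*R).as_rotvec().round(4),"F",s["ft_force"].round(1),"gap",round(s["finger_gap"],4),"q",s["q"].round(2))
E
python3 - <<'E'
from h import *
c=load("scene0");W=world(c)
yaw=np.deg2rad(-12);o=np.array([.502,-.2235])
d=W[...,:2]-o;a=d@[np.cos(yaw),np.sin(yaw)];b=d@[-np.sin(yaw),np.cos(yaw)]
for lo in range(-200,-38,20):
    print(lo,[ (lambda z: round(float(z.max())*1000) if len(z) else None)(W[...,2][(a>lo/1e3)&(a<(lo+20)/1e3)&(b>bb/1e3)&(b<(bb+20)/1e3)]) for bb in range(-80,80,20)])
R=toolR(yaw,np.deg2rad(30));h=np.array([np.cos(yaw),np.sin(yaw),0])
g=np.r_[o,0.026]-.022*h; tcp=g-.003*R.apply([0,1,0]);print(g,tcp)
plan(tcp+[0,0,.12],R)
E
```

```text
-200 [5, 39, 37, 37, 7, 5, 4, 4]
-180 [3, 6, 4, 5, 4, 4, 4, 6]
-160 [19, 4, 5, 4, 5, 4, 5, 2]
-140 [24, 2, 4, 4, 4, 4, 5, 4]
-120 [26, 22, 4, 4, 4, 3, 4, 3]
-100 [19, 24, 22, 19, 5, 3, 4, 5]
-80 [6, 7, 23, 23, 11, 4, 5, 4]
-60 [4, 2, 5, 20, 3, 5, 6, 3]
-40 [3, 5, 34, 36, 38, 33, 4, 5]
[ 0.48048075 -0.21892594  0.026     ] [ 0.47901353 -0.21861408  0.02859808]
t 0.15 pos [5.496e-01 1.000e-04 2.527e-01] d_world [ -70.6 -218.7 -104.1] slide_cur [ -70.5  104.1 -218.8] slide_tgt [-228.6   78.3   72.5] rotvec [-0.4406 -1.3278 -0.3568] F [ 0.4 -1.  -0.5] gap 0.0856 q [-0.2   0.26  1.54 -0.    1.35 -0.2 ]
```

>>> jog_arm --motion '[{"slide": [-10, 0, -45], "delta_rot": [0, 0, 0], "claw": 1}, {"slide": [-10, 0, -45], "delta_rot": [0, 0, 0], "claw": 1}, {"slide": [-20, 0, -45], "delta_rot": [0, 0, 0], "claw": 1}, {"slide": [-20, 0, -45], "delta_rot": [0, 0, 0], "claw": 1}, {"slide": [0, 0, 0], "delta_rot": [-0.0441, -0.1328, -0.0357], "claw": 1}, {"slide": [0, 0, 0], "delta_rot": [-0.0441, -0.1328, -0.0357], "claw": 1}, {"slide": [0, 0, 0], "delta_rot": [-0.0441, -0.1328, -0.0357], "claw": 1}, {"slide": [0, 0, 0], "delta_rot": [-0.0441, -0.1328, -0.0357], "claw": 1}]'

```text
time: 0.95
position: [0.4898, -0.1801, 0.2531]
tcp_rot: [-0.615, 0.739, 0.237, -0.137]
ft_force: [-0.7, 1.1, -0.2]
finger_gap: 0.0858
```

>>> jog_arm --motion '[{"slide": [0, 0, 0], "delta_rot": [-0.0441, -0.1328, -0.0357], "claw": 1}, {"slide": [0, 0, 0], "delta_rot": [-0.0441, -0.1328, -0.0357], "claw": 1}, {"slide": [0, 0, 0], "delta_rot": [-0.0441, -0.1328, -0.0357], "claw": 1}, {"slide": [0, 0, 0], "delta_rot": [-0.0441, -0.1328, -0.0357], "claw": 1}, {"slide": [0, 0, 0], "delta_rot": [-0.0441, -0.1328, -0.0357], "claw": 1}, {"slide": [0, 0, 0], "delta_rot": [-0.0441, -0.1328, -0.0357], "claw": 1}, {"slide": [0, 0, 0], "delta_rot": [0, 0, 0], "claw": 1}, {"slide": [0, 0, 0], "delta_rot": [0, 0, 0], "claw": 1}]'

```text
time: 1.75
position: [0.4896, -0.1801, 0.253]
tcp_rot: [-0.4, 0.678, 0.535, -0.307]
ft_force: [0.5, -0.4, 0.7]
finger_gap: 0.0853
```

```bash
python3 - <<'E'
from h import *
R=toolR(np.deg2rad(-12),np.deg2rad(30));plan(np.array([.479,-.2186,.0286])+[0,0,.12],R)
from cell import robot
c=robot.read_camera("wrist");cv2.imwrite("pics/w1.png",cv2.cvtColor(c["img"],cv2.COLOR_RGB2BGR));np.savez("w1.npz",**c)
E
```

```text
t 1.75 pos [ 0.4896 -0.1801  0.253 ] d_world [ -10.6  -38.5 -104.4] slide_cur [-41.   90.1  52.1] slide_tgt [-39.9  89.3  54.3] rotvec [-0.0097 -0.0334 -0.0071] F [ 0.5 -0.4  0.7] gap 0.0853 q [-0.72 -0.06  2.01  0.35  0.76 -2.25]
```

View pics/w1.png

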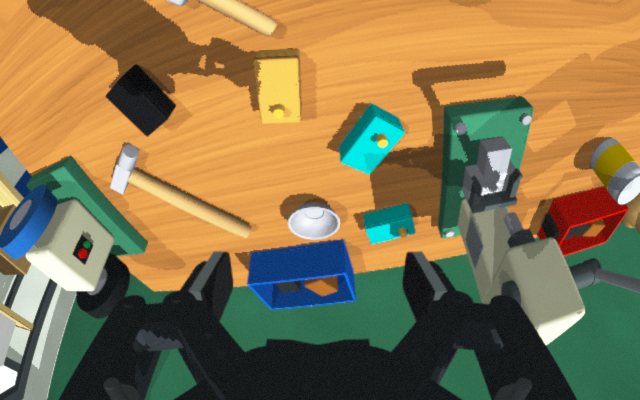

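```bash
cat > meas.py <<'E'
from h import *
def big(m,k=1):
    m=m.astype(np.uint8)
    if k: m=cv2.morphologyEx(m,cv2.MORPH_OPEN,np.ones((3,3),np.uint8))
    n,l,s,_=cv2.connectedComponentsWithStats(m);i=1+np.argmax(s[1:,4]);return l==i
def fit(p):
    r=cv2.minAreaRect((p[:,:2]*1000).astype(np.float32));return np.round(r[0],1),np.round(r[1],1),round(r[2],2)
E
python3 - <<'E'
from meas import *
c=load("w1");W=world(c,1);X,Y,Z=np.moveaxis(W,-1,0);hsv=cv2.cvtColor(c["img"],cv2.COLOR_RGB2HSV)
m=big((abs(Z-.034)<.006)&(abs(X-.5)<.06)&(abs(Y+.222)<.05),0);print("heel",m.sum(),W[m].mean(0),fit(W[m]))
s=(Z>.042)&(Z<.055)&(abs(X-.52)<.02)&(abs(Y+.227)<.02);print("stud",s.sum(),W[s].mean(0))
g=big((hsv[...,0]>60)&(hsv[...,0]<90)&(hsv[...,1]>70)&(abs(Z-.03)<.006)&(X>.5)&(X<.9)&(Y>-.1)&(Y<.2));print("base",g.sum(),fit(W[g]),np.percentile(W[g],[1,99],axis=0))
# anvil top
a=big((abs(Z-.055)<.005)&(X>.55)&(X<.72)&(abs(Y-.02)<.05)&(hsv[...,1]<80),0);print("anvil",a.sum(),fit(W[a]),W[a].mean(0))
E
```

```text
heel 2654 [ 0.49523004 -0.22049425  0.03370404] (array([ 499.1, -222. ]), array([44.2, 75.9]), 76.24)
stud 105 [ 0.51649839 -0.22582237  0.04527332]
base 4416 (array([695.9,  19.6]), array([247.2, 119.4]), 0.19) [[ 0.57324435 -0.03929593  0.02481681]
 [ 0.80522443  0.07612305  0.03142263]]
anvil 1450 (array([658.1,  20.1]), array([92.2, 71.8]), 2.33) [0.65364354 0.01935305 0.05489428]
```

```bash
python3 - <<'E'
from h import *
yaw=np.deg2rad(-13);R=toolR(yaw,np.deg2rad(30));h=np.array([np.cos(yaw),np.sin(yaw),0])
tcp=np.array([.501,-.2225,.027])-.022*h-.003*R.apply([0,1,0]);print(tcp);plan(tcp+[0,0,.07],R);plan(tcp,R); print(R.inv().apply([0,0,-70]))
E
```

```text
[ 0.4781023  -0.21721365  0.02959808]
t 1.8 pos [ 0.49   -0.18    0.2533] d_world [ -11.9  -37.2 -153.7] slide_cur [-40.5 132.1  77.7] slide_tgt [-38.9 131.5  79.6] rotvec [-0.0094 -0.017   0.0018] F [-0.2 -0.3 -0.2] gap 0.0855 q [-0.72 -0.06  2.01  0.35  0.76 -2.25]
t 1.8 pos [ 0.49   -0.18    0.2533] d_world [ -11.9  -37.2 -223.7] slide_cur [-41.2 193.1 112.1] slide_tgt [-38.9 192.1 114.6] rotvec [-0.0094 -0.017   0.0018] F [-0.2 -0.3 -0.2] gap 0.0855 q [-0.72 -0.06  2.01  0.35  0.76 -2.25]
[-7.77156117e-15  6.06217783e+01  3.50000000e+01]
```

>>> jog_arm --motion '[{"slide": [0, 0, 0], "delta_rot": [-0.009, -0.017, 0.002], "claw": 1}, {"slide": [-9.7, 32.9, 19.9], "delta_rot": [0, 0, 0], "claw": 1}, {"slide": [-9.7, 32.9, 19.9], "delta_rot": [0, 0, 0], "claw": 1}, {"slide": [-9.7, 32.9, 19.9], "delta_rot": [0, 0, 0], "claw": 1}, {"slide": [-9.7, 32.9, 19.9], "delta_rot": [0, 0, 0], "claw": 1}, {"slide": [0, 0, 0], "delta_rot": [0, 0, 0], "claw": 1}]'

```text
time: 2.4
position: [0.4762, -0.2155, 0.0944]
tcp_rot: [-0.395, 0.675, 0.539, -0.312]
ft_force: [-0.0, 0.3, -0.5]
finger_gap: 0.0853
```

```bash
python3 - <<'E'
from meas import *
from cell import robot
yaw=np.deg2rad(-13);R=toolR(yaw,np.deg2rad(30));plan([ 0.4781, -0.2172,0.0296],R)
c=robot.read_camera("wrist");cv2.imwrite("pics/w2.png",cv2.cvtColor(c["img"],cv2.COLOR_RGB2BGR));np.savez("w2.npz",**c)
W=world(c,1);X,Y,Z=np.moveaxis(W,-1,0)
m=big((abs(Z-.034)<.006)&(abs(X-.5)<.06)&(abs(Y+.222)<.05),0);print("heel",m.sum(),W[m].mean(0),fit(W[m]))
s=(Z>.042)&(Z<.055)&(abs(X-.52)<.02)&(abs(Y+.227)<.02);print("stud",s.sum(),W[s].mean(0))
E
```

```text
t 2.4 pos [ 0.4762 -0.2155  0.0944] d_world [  1.9  -1.7 -64.8] slide_cur [-1.5 57.5 30.1] slide_tgt [-1.2 57.3 30.5] rotvec [-0.008  -0.0003  0.0049] F [-0.   0.3 -0.5] gap 0.0853 q [-0.83  0.21  2.21  0.81  0.4  -2.88]
heel 5508 [ 0.48991201 -0.21984017  0.0335745 ] (array([ 499., -222.]), array([44.8, 76.1]), 77.33)
stud 210 [ 0.51555922 -0.22593273  0.04511403]
```

View pics/w2.png

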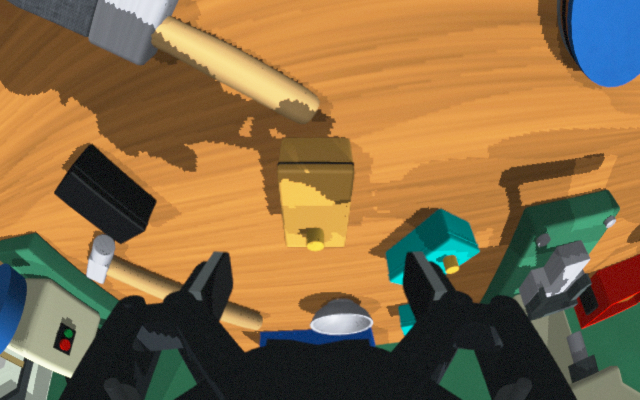

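```bash
cat > kin.py <<'E'
from h import *
from scipy.optimize import least_squares
def Rz(a): return Ro.from_euler('z',a)
def Ry(a): return Ro.from_euler('y',a)
def fk(q,p):
    h,L1,L2,D,d,e=p
    R1=Rz(q[0]);A=R1*Ry(q[1]);B=A*Ry(q[2])
    pos=np.array([0,0,h])+R1.apply([0,d,0])+A.apply([0,0,L1])+B.apply([e,0,L2])
    E=B*Rz(q[3])*Ry(q[4]); F=E*Rz(q[5])
    # approach dir = F z
    return pos+E.apply([0,0,D]),F
E
python3 - <<'E'
from kin import *
A=[-.2028,.2593,1.5361,0,1.348,-.2028]
for s4 in(1,-1):
  for s6 in (1,-1):
    def f(q):
        q=list(q);q[3]*=s4;q[5]*=s6;return fk(q,[.3,.4,.4,.2,.1,0])[1]
    F=f(A);
    C=quat([-0.395, 0.675, 0.539, -0.312]);A0=quat([.70725,-.70696,.00064,.00061])
    off=F.inv()*A0
    q2=[-.83,.21,2.21,.81,.40,-2.88]
    print(s4,s6,np.degrees(((f(q2)*off).inv()*C).magnitude()))
E
```

```text
1 1 0.24961754488590082
1 -1 53.33835967676747
-1 1 92.90014976862125
-1 -1 143.02174417876
```

```bash
cat >> kin.py <<'E'
A0q=np.array([-.2028341,.2593321,1.5360781,0,1.3479885,-.2027993])
OFF=fk(A0q,[.3,.4,.4,.2,.1,0])[1].inv()*quat([.707248715,-.70696427,.000638,.000607])
DATA=[(A0q,[.54952,.00012,.25248]),([-.72,-.06,2.01,.35,.76,-2.25],[.4896,-.1801,.253])]
def fitp():
    from cell import robot
    s=robot.get_state();D=DATA+[(s["q"],s["position"])]
    r=least_squares(lambda p:np.r_[np.concatenate([fk(q,p)[0]-x for q,x in D]),.01*(p-[.3,.4,.4,.2,.1,0])],[.3,.4,.4,.2,.1,0])
    return r.x,np.abs(r.fun[:9]).max(),s
def ik(pos,R,q0,p):
    lo=[-3.14,-.91,.19,-1.22,.22,-3.12];hi=[3.14,2.08,2.58,4.36,2.71,3.12]
    def f(q):
        x,F=fk(q,p);return np.r_[(x-pos)*5,((F*OFF).inv()*R).as_rotvec()]
    r=least_squares(f,q0);return r.x,np.abs(r.fun).max(),bool((r.x>lo).all()and(r.x<hi).all())
E
python3 - <<'E'
from kin import *
p,e,s=fitp();print(p.round(4),e)
for yd in(-13,-10):
  for ln in (30,25,20,15):
    yaw=np.deg2rad(yd);h=np.array([np.cos(yaw),np.sin(yaw),0])
    for sg in (1,-1):
        R=toolR(yaw,np.deg2rad(ln),sg);tcp=np.array([.501,-.2225,.027])-.022*h-.003*R.apply([0,1,0])
        q0=s["q"].copy();
        if sg<0:q0[5]+=np.pi
        print(yd,ln,sg,[np.round(z,2) for z in ik(tcp,R,q0,p)])
for ln in (30,25):
  R=toolR(0,np.deg2rad(ln));
  for dx in (-.12,0):
    tcp=np.array([.632+dx,.02,.081])-.003*R.apply([0,1,0]);print("press",ln,[np.round(z,2) for z in ik(tcp,R,A0q*[1,1,1,1,1,0]+[0,0,0,0,0,-1.57],p)])
E
```

```text
[0.2264 0.5301 0.427  0.3322 0.1102 0.06  ] 0.000994425416027539Traceback (most recent call last):
  File "<stdin>", line 10, in <module>
    return _wrapfunc(a, 'round', decimals=decimals, out=out)
    return _wrapit(obj, method, *args, **kwds)
    result = getattr(arr, method)(*args, **kwds)
numpy._core._exceptions._UFuncOutputCastingError: Cannot cast ufunc 'multiply' output from dtype('float64') to dtype('bool') with casting rule 'same_kind'
```

```bash
python3 - <<'E'
from kin import *
p,e,s=fitp();print(p.round(4),e)
def sh(*a):
    r=ik(*a);print("   ",r[0].round(2),round(r[1],4),r[2])
for yd in(-13,):
  for ln in (30,25,20,15):
    yaw=np.deg2rad(yd);h=np.array([np.cos(yaw),np.sin(yaw),0])
    for sg in (1,-1):
        R=toolR(yaw,np.deg2rad(ln),sg);tcp=np.array([.501,-.2225,.027])-.022*h-.003*R.apply([0,1,0])
        q0=s["q"].copy();
        if sg<0:q0[5]+=np.pi
        print(yd,ln,sg);sh(tcp,R,q0,p)
for ln in (30,25):
  R=toolR(0,np.deg2rad(ln));
  for dx in (-.12,0):
    tcp=np.array([.632+dx,.02,.081])-.003*R.apply([0,1,0]);print("press",ln,dx);sh(tcp,R,A0q*[1,1,1,1,1,0]+[0,0,0,0,0,-1.57],p)
E
```

```text
[0.2264 0.5301 0.427  0.3322 0.1102 0.06  ] 0.000994425416027539
-13 30 1
    [-0.82  0.37  2.26  1.37  0.29 -3.47] 0.0 False
-13 30 -1
    [-0.82  0.37  2.26  1.37  0.29 -0.33] 0.0 True
-13 25 1
    [-0.79  0.37  2.2   0.86  0.3  -2.92] 0.0 True
-13 25 -1
    [-0.79  0.37  2.2   0.85  0.3   0.22] 0.0 True
-13 20 1
    [-0.75  0.37  2.13  0.48  0.38 -2.52] 0.0 True
-13 20 -1
    [-0.75  0.37  2.13  0.48  0.38  0.62] 0.0 True
-13 15 1
    [-0.72  0.39  2.06  0.27  0.48 -2.29] 0.0 True
-13 15 -1
    [-0.72  0.39  2.06  0.27  0.48  0.86] 0.0 True
press 30 -0.12
    [-0.27  0.21  2.27  0.71  0.2  -2.5 ] 0.0 False
press 30 0
    [-0.2   0.38  1.99  0.37  0.28 -2.1 ] 0.0 True
press 25 -0.12
    [-0.25  0.22  2.2   0.34  0.32 -2.12] 0.0 True
press 25 0
    [-0.19  0.39  1.92  0.2   0.41 -1.92] 0.0 True
```

```bash
python3 - <<'E'
from kin import *
yaw=np.deg2rad(-12.8);R=toolR(yaw,np.deg2rad(25));h=np.array([np.cos(yaw),np.sin(yaw),0])
tcp=np.array([.5005,-.2225,.0265])-.023*h-.003*R.apply([0,1,0]);print(tcp);plan(tcp,R)
E
```

```text
[ 0.47683522 -0.21712349  0.02921892]
t 2.45 pos [ 0.4774 -0.216   0.0971] d_world [ -0.6  -1.1 -67.9] slide_cur [-1.4 58.8 33.9] slide_tgt [-1.2 61.4 29. ] rotvec [ 0.0824 -0.0032  0.0022] F [ 0.1 -0.6  0.1] gap 0.0856 q [-0.83  0.21  2.21  0.81  0.4  -2.87]
```

>>> jog_arm --motion '[{"slide": [0, 0, 0], "delta_rot": [0.0824, -0.0032, 0.0022], "claw": 1}, {"slide": [-0.3, 12.3, 5.8], "delta_rot": [0, 0, 0], "claw": 1}, {"slide": [-0.3, 12.3, 5.8], "delta_rot": [0, 0, 0], "claw": 1}, {"slide": [-0.2, 12.3, 5.8], "delta_rot": [0, 0, 0], "claw": 1}, {"slide": [-0.2, 12.3, 5.8], "delta_rot": [0, 0, 0], "claw": 1}, {"slide": [0, 0, 0], "delta_rot": [0, 0, 0], "claw": 1}, {"slide": [0, 0, 0], "delta_rot": [0, 0, 0], "claw": 1}]'

```text
time: 3.15
position: [0.4814, -0.2175, 0.0469]
tcp_rot: [-0.409, 0.664, 0.533, -0.328]
ft_force: [0.9, 0.4, -0.2]
finger_gap: 0.0853
```

```bash
python3 - <<'E'
from meas import *
from cell import robot
yaw=np.deg2rad(-12.8);R=toolR(yaw,np.deg2rad(25));plan([ 0.4768,-.2171,0.0292],R)
for n in("wrist","side"):
    c=robot.read_camera(n);cv2.imwrite(f"pics/{n}3.png",cv2.cvtColor(c["img"],cv2.COLOR_RGB2BGR))
E
```

```text
t 3.15 pos [ 0.4814 -0.2175  0.0469] d_world [ -4.6   0.4 -17.7] slide_cur [-0.6 13.7 12.1] slide_tgt [-0.7 14.1 11.7] rotvec [0.0307 0.0049 0.0012] F [ 0.9  0.4 -0.2] gap 0.0853 q [-0.8   0.33  2.2   0.89  0.32 -2.96]
```

View pics/wrist3.png

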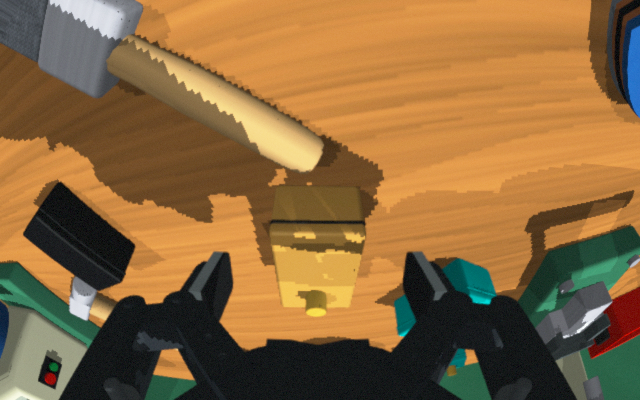

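>>> jog_arm --motion '[{"slide": [0, 0, 0], "delta_rot": [0.015, 0.002, 0], "claw": 1}, {"slide": [0, 0, 0], "delta_rot": [0.015, 0.002, 0], "claw": 1}, {"slide": [-0.1, 4.7, 3.9], "delta_rot": [0, 0, 0], "claw": 1}, {"slide": [-0.2, 4.7, 3.9], "delta_rot": [0, 0, 0], "claw": 1}, {"slide": [-0.2, 4.7, 3.9], "delta_rot": [0, 0, 0], "claw": 1}, {"slide": [0, 0, 0], "delta_rot": [0, 0, 0], "claw": 1}, {"slide": [0, 0, 0], "delta_rot": [0, 0, 0], "claw": 1}]'

```text
time: 3.95
position: [0.4759, -0.2169, 0.028]
tcp_rot: [-0.42, 0.659, 0.527, -0.335]
ft_force: [-0.5, 0.1, 0.2]
finger_gap: 0.0852
```

```bash
python3 - <<'E'
from meas import *
from cell import robot
yaw=np.deg2rad(-12.8);R=toolR(yaw,np.deg2rad(25));plan([ 0.4768,-.2171,0.0292],R)
for n in("wrist","side"):
    c=robot.read_camera(n);cv2.imwrite(f"pics/{n}4.png",cv2.cvtColor(c["img"],cv2.COLOR_RGB2BGR))
E
```

```text
t 3.95 pos [ 0.4759 -0.2169  0.028 ] d_world [ 0.9 -0.2  1.2] slide_cur [ 0.  -0.7 -1.3] slide_tgt [ 0.  -0.7 -1.3] rotvec [-0.0008  0.0004  0.0012] F [-0.5  0.1  0.2] gap 0.0852 q [-0.79  0.37  2.21  0.88  0.3  -2.95]
```

View pics/wrist4.png

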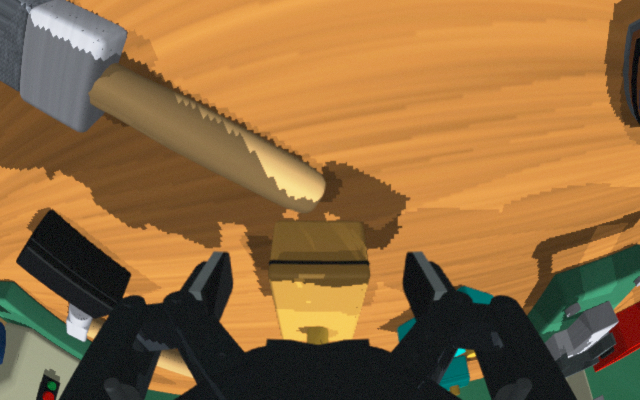

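Centred, heel midway between the pads (270–368 between 225 and 410). Grip.

>>> jog_arm --motion '[{"slide": [0, -0.5, -1], "delta_rot": [0, 0, 0], "claw": 1}, {"slide": [0, 0, 0], "delta_rot": [0, 0, 0], "claw": -1}, {"slide": [0, 0, 0], "delta_rot": [0, 0, 0], "claw": -1}, {"slide": [0, 0, 0], "delta_rot": [0, 0, 0], "claw": -1}, {"slide": [0, 0, 0], "delta_rot": [0, 0, 0], "claw": -1}, {"slide": [0, 0, 0], "delta_rot": [0, 0, 0], "claw": -1}, {"slide": [0, 0, 0], "delta_rot": [0, 0, 0], "claw": -1}, {"slide": [0, 0, 0], "delta_rot": [0, 0, 0], "claw": -1}]' --squeeze 40

```text
time: 4.85
position: [0.4762, -0.2168, 0.0283]
tcp_rot: [-0.421, 0.658, 0.527, -0.335]
ft_force: [-0.7, 0.4, 5.0]
finger_gap: 0.0437
```

```bash
python3 - <<'E'
from kin import *
yaw=np.deg2rad(-12.8);R=toolR(yaw,np.deg2rad(25));plan([ 0.4768,-.2171,0.0292],R)
# carry orientation: yaw 0.2 deg, same lean
p,e,s=fitp();C=quat(s["tcp_rot"]);T=Ro.from_euler('z',np.deg2rad(13.0))*C
print("rot",(C.inv()*T).as_rotvec().round(4))
for pos in ([.48,-.215,.17],[.50,-.10,.17],[.50,.02,.17],[.52,.02,.10],[.55,.02,.09]):
    for nm,O in(("C",C),("T",T)):
        r=ik(np.array(pos),O,s["q"],p);print(pos,nm,r[0].round(2),r[2],round(r[1],3))
print("up in tool",C.inv().apply([0,0,1]).round(3),C.inv().apply([1,0,0]).round(3),C.inv().apply([0,1,0]).round(3))
print("T frame: up",T.inv().apply([0,0,1]).round(3),T.inv().apply([1,0,0]).round(3),T.inv().apply([0,1,0]).round(3))
E
```

```text
t 4.85 pos [ 0.4762 -0.2168  0.0283] d_world [ 0.6 -0.3  0.9] slide_cur [-0.1 -0.5 -0.9] slide_tgt [-0.1 -0.5 -0.9] rotvec [-0.0015  0.0004  0.0016] F [-0.7  0.4  5. ] gap 0.0437 q [-0.79  0.37  2.2   0.87  0.3  -2.94]
rot [ 0.0003 -0.2058 -0.0956]
[0.48, -0.215, 0.17] C [-0.78  0.09  2.06  0.38  0.65 -2.39] True 0.0
[0.48, -0.215, 0.17] T [-0.84  0.12  2.03  0.48  0.76 -2.73] True 0.0
[0.5, -0.1, 0.17] C [-0.49  0.05  2.1   0.21  0.58 -1.99] True 0.0
[0.5, -0.1, 0.17] T [-0.57  0.06  2.09  0.39  0.66 -2.42] True 0.0
[0.5, 0.02, 0.17] C [-0.17  0.05  2.1  -0.04  0.56 -1.48] True 0.0
[0.5, 0.02, 0.17] T [-0.26  0.04  2.12  0.2   0.58 -1.98] True 0.0
[0.52, 0.02, 0.1] C [-0.16  0.21  2.14 -0.07  0.35 -1.44] True 0.0
[0.52, 0.02, 0.1] T [-0.24  0.2   2.16  0.29  0.38 -2.07] True 0.0
[0.55, 0.02, 0.09] C [-0.15  0.27  2.09 -0.09  0.35 -1.42] True 0.0
[0.55, 0.02, 0.09] T [-0.23  0.26  2.1   0.28  0.36 -2.04] True 0.0
up in tool [ 0.001 -0.907 -0.421] [ 0.221  0.411 -0.884] [ 0.975 -0.092  0.201]
T frame: up [ 0.001 -0.907 -0.421] [-0.005  0.421 -0.907] [ 1.     0.003 -0.004]
```

>>> jog_arm --motion '[{"slide": [0, -9.1, -4.2], "delta_rot": [0, 0, 0], "claw": -1}, {"slide": [0, -22.7, -10.5], "delta_rot": [0, 0, 0], "claw": -1}, {"slide": [0, -31.7, -14.7], "delta_rot": [0, 0, 0], "claw": -1}, {"slide": [0, -31.7, -14.7], "delta_rot": [0, 0, 0], "claw": -1}, {"slide": [0, -31.7, -14.7], "delta_rot": [0, 0, 0], "claw": -1}, {"slide": [0, 0, 0], "delta_rot": [0, -0.103, -0.048], "claw": -1}, {"slide": [0, 0, 0], "delta_rot": [0, -0.103, -0.048], "claw": -1}, {"slide": [0, 0, 0], "delta_rot": [0, 0, 0], "claw": -1}]'

```text
time: 5.65
position: [0.4759, -0.2178, 0.1679]
tcp_rot: [-0.38, 0.594, 0.598, -0.381]
ft_force: [0.0, -0.5, -1.8]
finger_gap: 0.0432
```

```bash
python3 - <<'E'
from meas import *
from cell import robot
plan([.50,.0195,.165],toolR(np.deg2rad(.2),np.deg2rad(25)))
for n in("wrist",):
    c=robot.read_camera(n);cv2.imwrite(f"pics/{n}5.png",cv2.cvtColor(c["img"],cv2.COLOR_RGB2BGR))
E
```

```text
t 5.65 pos [ 0.4759 -0.2178  0.1679] d_world [ 24.1 237.3  -2.9] slide_cur [237.2  13.6 -21.5] slide_tgt [237.3  13.2 -21.4] rotvec [-0.0016  0.0003  0.002 ] F [ 0.  -0.5 -1.8] gap 0.0432 q [-0.86  0.12  2.03  0.48  0.76 -2.75]
```

View pics/wrist5.png

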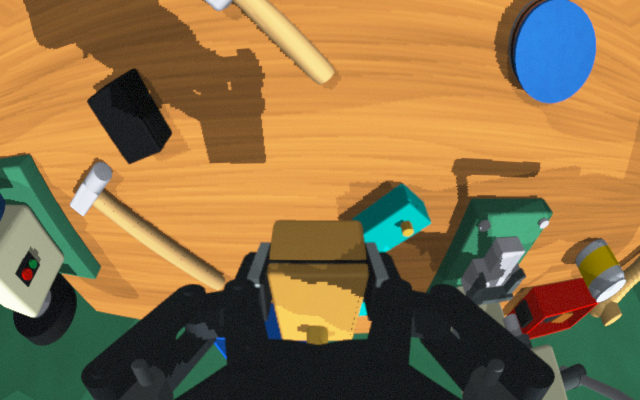

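>>> jog_arm --motion '[{"slide": [30, 1.8, -2.7], "delta_rot": [0, 0, 0], "claw": -1}, {"slide": [39.5, 2.3, -3.7], "delta_rot": [0, 0, 0], "claw": -1}, {"slide": [39.5, 2.3, -3.7], "delta_rot": [0, 0, 0], "claw": -1}, {"slide": [39.5, 2.3, -3.7], "delta_rot": [0, 0, 0], "claw": -1}, {"slide": [39.5, 2.3, -3.7], "delta_rot": [0, 0, 0], "claw": -1}, {"slide": [30, 1.8, -2.7], "delta_rot": [0, 0, 0], "claw": -1}, {"slide": [19, 0.8, -1.3], "delta_rot": [0, 0, 0], "claw": -1}, {"slide": [0, 0, 0], "delta_rot": [0, 0, 0], "claw": -1}]'

```text
time: 6.5
position: [0.4989, 0.023, 0.1641]
tcp_rot: [-0.381, 0.593, 0.598, -0.381]
ft_force: [-0.1, -0.8, -1.2]
finger_gap: 0.0436
```

```bash
python3 - <<'E'
from meas import *
from cell import robot
plan([.54,.0195,.12],toolR(np.deg2rad(.2),np.deg2rad(25)))
for n in("wrist","scene","side"):
    c=robot.read_camera(n);cv2.imwrite(f"pics/{n}6.png",cv2.cvtColor(c["img"],cv2.COLOR_RGB2BGR));np.savez(n+"6.npz",**c)
    f=n=="wrist";W=world(c,f);X,Y,Z=np.moveaxis(W,-1,0);hsv=cv2.cvtColor(c["img"],cv2.COLOR_RGB2HSV)
    g=big((hsv[...,0]>60)&(hsv[...,0]<90)&(hsv[...,1]>70)&(abs(Z-.03)<.006)&(X>.5)&(X<.9)&(Y>-.1)&(Y<.2));print(n,"base",g.sum(),fit(W[g]))
    m=big((abs(Z-.174)<.008)&(X>.45)&(X<.59)&(abs(Y-.02)<.05)&(hsv[...,1]>60),0);print("heel",m.sum(),W[m].mean(0),fit(W[m]))
E
```

```text
t 6.5 pos [0.4989 0.023  0.1641] d_world [ 41.1  -3.5 -44.1] slide_cur [ -4.   57.3 -18.7] slide_tgt [ -3.7  57.3 -18.5] rotvec [-0.0032  0.0015  0.0041] F [-0.1 -0.8 -1.2] gap 0.0436 q [-0.25  0.05  2.12  0.21  0.56 -1.98]
wrist base 2631 (array([602.4,  20.4]), array([ 61.1, 118.3]), 1.42)
heel 6455 [0.5110176  0.02370191 0.16984001] (array([521.1,  24.1]), array([45.5, 80.3]), 89.96)
scene base 435 (array([788.5,  18.8]), array([ 76.2, 119.3]), 2.25)
heel 285 [0.52822166 0.02066215 0.17018176] (array([525. ,  20.9]), array([43.7, 79.5]), 88.48)
side base 499 (array([689.6,  11.4]), array([119.8, 223.3]), 88.84)
heel 144 [0.53877656 0.01426614 0.17133151] (array([538.5,  17.3]), array([50.3, 54.9]), 87.05)
```

View pics/wrist6.png

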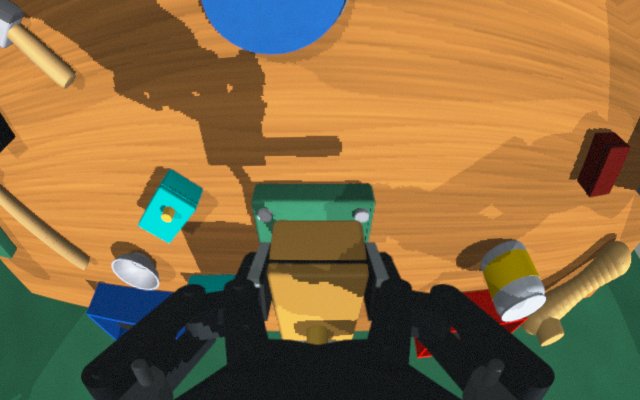

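View pics/side6.png

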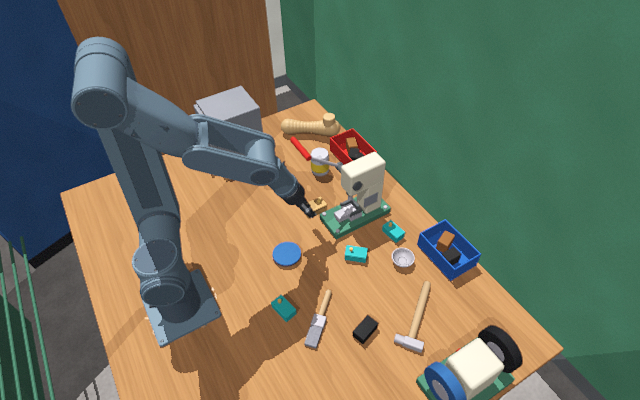

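>>> jog_arm --motion '[{"slide": [-0.8, 18, -1.8], "delta_rot": [0, 0, 0], "claw": -1}, {"slide": [-0.6, 18, -1.8], "delta_rot": [0, 0, 0], "claw": -1}, {"slide": [-0.6, 18, -1.8], "delta_rot": [0, 0, 0], "claw": -1}, {"slide": [-0.6, 18, -1.8], "delta_rot": [0, 0, 0], "claw": -1}, {"slide": [-0.6, 18, -1.8], "delta_rot": [0, 0, 0], "claw": -1}, {"slide": [0, 0, 0], "delta_rot": [0, 0, 0], "claw": -1}, {"slide": [0, 0, 0], "delta_rot": [0, 0, 0], "claw": -1}]'

```text
time: 7.35
position: [0.5459, 0.0163, 0.0869]
tcp_rot: [-0.381, 0.595, 0.597, -0.381]
ft_force: [0.0, 0.1, -1.5]
finger_gap: 0.0436
```

```bash
python3 - <<'E'
from meas import *
from cell import robot
plan([.63,.020,.0853],toolR(np.deg2rad(.2),np.deg2rad(25)))
for n in("wrist","scene","side"):
    c=robot.read_camera(n);cv2.imwrite(f"pics/{n}7.png",cv2.cvtColor(c["img"],cv2.COLOR_RGB2BGR));np.savez(n+"7.npz",**c)
a=cv2.resize(cv2.imread("pics/side7.png")[130:250,270:410],None,fx=4,fy=4,interpolation=2)
cv2.imwrite("pics/c7.png",a)
E
```

```text
t 7.35 pos [0.5459 0.0163 0.0869] d_world [84.1  3.7 -1.6] slide_cur [  3.4  36.8 -75.7] slide_tgt [  3.4  37.  -75.6] rotvec [-0.0028 -0.0015  0.0017] F [ 0.   0.1 -1.5] gap 0.0436 q [-0.24  0.26  2.11  0.3   0.36 -2.07]
```

View pics/wrist7.png

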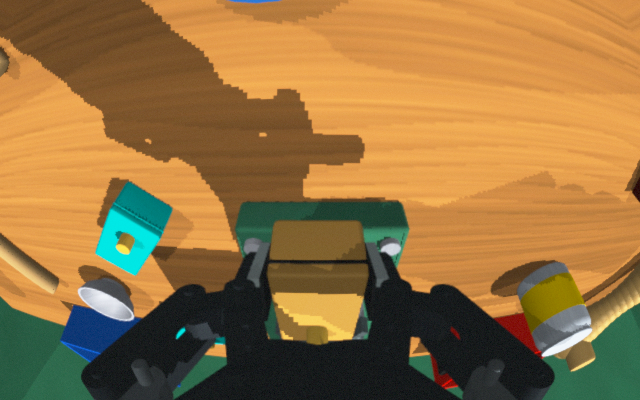

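View pics/c7.png

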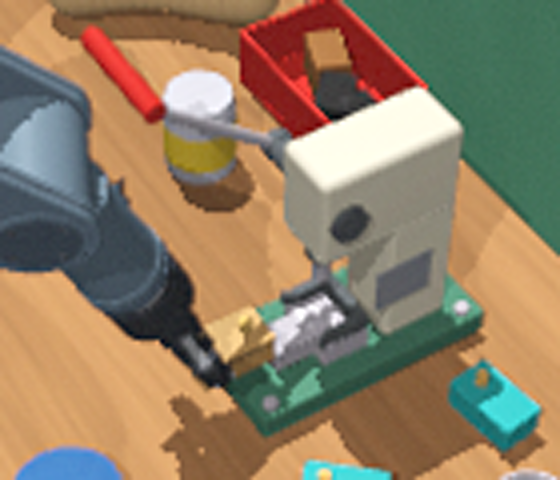

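>>> jog_arm --motion '[{"slide": [3.6, 0, 0], "delta_rot": [0, 0, 0], "claw": -1}, {"slide": [0, 5.5, -11.8], "delta_rot": [0, 0, 0], "claw": -1}, {"slide": [0, 5.5, -11.8], "delta_rot": [0, 0, 0], "claw": -1}, {"slide": [0, 5.5, -11.8], "delta_rot": [0, 0, 0], "claw": -1}, {"slide": [0, 0, 0], "delta_rot": [0, 0, 0], "claw": -1}]'

```text
time: 8.0
position: [0.5885, 0.0207, 0.0883]
tcp_rot: [-0.378, 0.595, 0.598, -0.38]
ft_force: [0.3, -0.4, -1.7]
finger_gap: 0.0433
```

```bash
python3 - <<'E'
from meas import *
from cell import robot
plan([.63,.020,.0850],toolR(np.deg2rad(.2),np.deg2rad(25)))
for n in("wrist","scene","side"):
    c=robot.read_camera(n);cv2.imwrite(f"pics/{n}8.png",cv2.cvtColor(c["img"],cv2.COLOR_RGB2BGR));np.savez(n+"8.npz",**c)
a=cv2.resize(cv2.imread("pics/side8.png")[130:250,270:410],None,fx=4,fy=4,interpolation=2)
cv2.imwrite("pics/c8.png",a)
E
```

```text
t 8.0 pos [0.5885 0.0207 0.0883] d_world [41.5 -0.7 -3.3] slide_cur [ -0.9  20.6 -36.2] slide_tgt [ -0.8  20.5 -36.2] rotvec [0.0022 0.0012 0.0013] F [ 0.3 -0.4 -1.7] gap 0.0433 q [-0.21  0.32  2.02  0.24  0.38 -1.99]
```

View pics/c8.png

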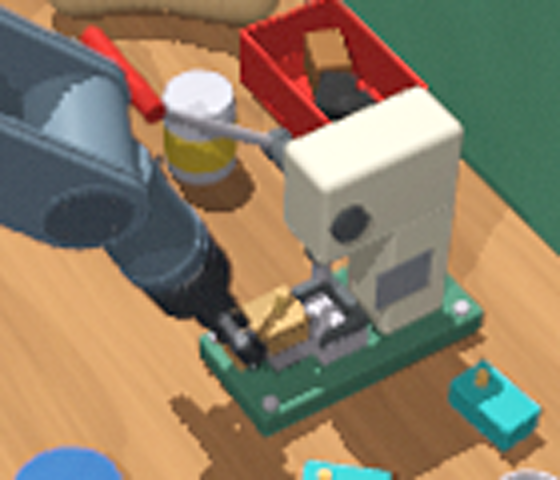

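View pics/wrist8.png

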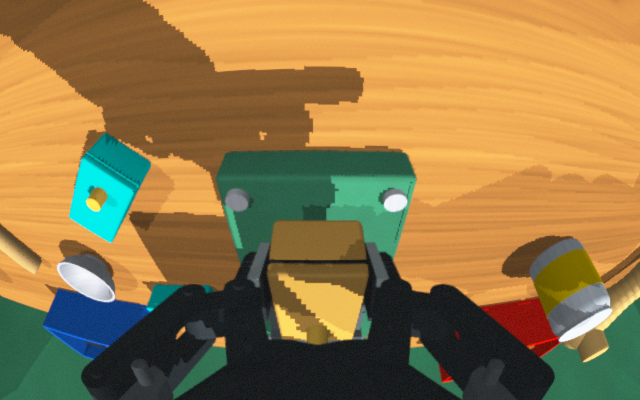

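>>> jog_arm --motion '[{"slide": [-1, 1.8, 0.8], "delta_rot": [0, 0, 0], "claw": -1}, {"slide": [0, 4.2, -9.1], "delta_rot": [0, 0, 0], "claw": -1}, {"slide": [0, 4.2, -9.1], "delta_rot": [0, 0, 0], "claw": -1}, {"slide": [0, 0, 0], "delta_rot": [0, 0, 0], "claw": -1}]'

```text
time: 8.55
position: [0.6076, 0.0197, 0.086]
tcp_rot: [-0.379, 0.595, 0.598, -0.38]
ft_force: [0.5, -0.3, -1.8]
finger_gap: 0.0435
```

```bash
python3 - <<'E'
from h import *
plan([.63,.0195,.0850],toolR(np.deg2rad(.2),np.deg2rad(25)))
E
```

```text
t 8.55 pos [0.6076 0.0197 0.086 ] d_world [22.4 -0.2 -1. ] slide_cur [ -0.3  10.4 -19.8] slide_tgt [ -0.3  10.4 -19.8] rotvec [0.0012 0.0006 0.0014] F [ 0.5 -0.3 -1.8] gap 0.0435 q [-0.2   0.35  1.97  0.23  0.39 -1.97]
```

>>> jog_arm --motion '[{"slide": [0, 2.9, -4.3], "delta_rot": [0, 0, 0], "claw": -1}, {"slide": [0, 2.5, -4.5], "delta_rot": [0, 0, 0], "claw": -1}, {"slide": [0, 2.1, -4.5], "delta_rot": [0, 0, 0], "claw": -1}, {"slide": [0, 0, 0], "delta_rot": [0, 0, 0], "claw": -1}]'

```text
time: 8.95
position: [0.6214, 0.0201, 0.0842]
tcp_rot: [-0.38, 0.595, 0.598, -0.381]
ft_force: [-0.1, -0.2, -1.8]
finger_gap: 0.0432
```

```bash
python3 - <<'E'
from h import *
from cell import robot
plan([.63,.0195,.0850],toolR(np.deg2rad(.2),np.deg2rad(25)))
for n in("wrist","scene","side"):
    c=robot.read_camera(n);cv2.imwrite(f"pics/{n}9.png",cv2.cvtColor(c["img"],cv2.COLOR_RGB2BGR));np.savez(n+"9.npz",**c)
a=cv2.resize(cv2.imread("pics/side9.png")[130:250,270:410],None,fx=4,fy=4,interpolation=2)
cv2.imwrite("pics/c9.png",a)
E
```

```text
t 8.95 pos [0.6214 0.0201 0.0842] d_world [ 8.6 -0.6  0.8] slide_cur [-0.7  2.9 -8.1] slide_tgt [-0.6  2.9 -8.1] rotvec [-0.0007  0.0006  0.0019] F [-0.1 -0.2 -1.8] gap 0.0432 q [-0.19  0.38  1.94  0.21  0.41 -1.95]
```

View pics/c9.png

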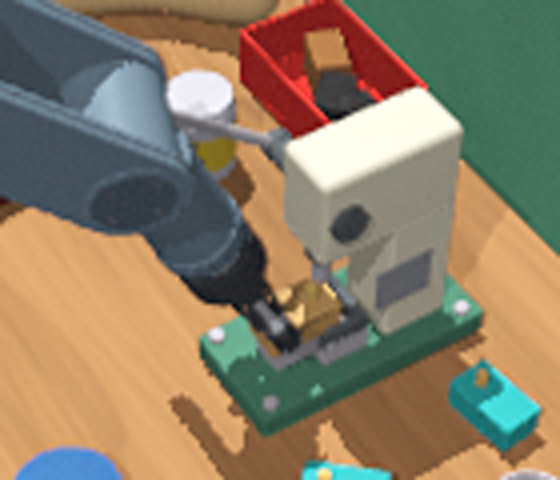

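>>> jog_arm --motion '[{"slide": [-0.3, 0.8, -1.8], "delta_rot": [0, 0, 0], "claw": -1}, {"slide": [0, 0.8, -1.8], "delta_rot": [0, 0, 0], "claw": -1}, {"slide": [0, 0.8, -1.8], "delta_rot": [0, 0, 0], "claw": -1}, {"slide": [0, 0, 0], "delta_rot": [0, 0, 0], "claw": -1}]'

```text
time: 9.5
position: [0.6269, 0.0199, 0.0844]
tcp_rot: [-0.38, 0.594, 0.598, -0.381]
ft_force: [-0.2, -0.4, -1.6]
finger_gap: 0.043
```

>>> jog_arm --motion '[{"slide": [0, 0.4, -0.9], "delta_rot": [0, 0, 0], "claw": -1}, {"slide": [0, 0.4, -0.9], "delta_rot": [0, 0, 0], "claw": -1}]'

```text
time: 9.7
position: [0.6284, 0.02, 0.0842]
tcp_rot: [-0.38, 0.594, 0.598, -0.381]
ft_force: [-0.3, -0.1, -2.2]
finger_gap: 0.0435
```

>>> jog_arm --motion '[{"slide": [0, 0.4, -0.9], "delta_rot": [0, 0, 0], "claw": -1}, {"slide": [0, 0.4, -0.9], "delta_rot": [0, 0, 0], "claw": -1}]'

```text
time: 9.9
position: [0.6299, 0.0201, 0.084]
tcp_rot: [-0.38, 0.594, 0.598, -0.381]
ft_force: [-5.7, -0.7, 1.8]
finger_gap: 0.0434
```

>>> jog_arm --motion '[{"slide": [0, 0.4, -0.9], "delta_rot": [0, 0, 0], "claw": -1}, {"slide": [0, 0.4, -0.9], "delta_rot": [0, 0, 0], "claw": -1}]'

```text
time: 10.1
position: [0.63, 0.0203, 0.0833]
tcp_rot: [-0.381, 0.593, 0.597, -0.382]
ft_force: [-17.4, -3.8, 10.5]
finger_gap: 0.0432
```

>>> jog_arm --motion '[{"slide": [0, -0.4, 0.9], "delta_rot": [0, 0, 0], "claw": -1}, {"slide": [0, 0, 0], "delta_rot": [0, 0, 0], "claw": -1}]'

```text
time: 10.3
position: [0.6299, 0.0203, 0.0835]
tcp_rot: [-0.381, 0.594, 0.598, -0.382]
ft_force: [-7.4, -1.7, 0.6]
finger_gap: 0.0434
```

>>> jog_arm --motion '[{"slide": [0, 0.7, 0.3], "delta_rot": [0, 0, 0], "claw": -1}, {"slide": [0, 0, 0], "delta_rot": [0, 0, 0], "claw": -1}]'

```text
time: 10.5
position: [0.6299, 0.0203, 0.0833]
tcp_rot: [-0.381, 0.594, 0.598, -0.382]
ft_force: [-11.4, -1.5, 7.2]
finger_gap: 0.0434
```

```bash
python3 - <<'E'
from h import *
from cell import robot
plan([.63,.0195,.0833],toolR(np.deg2rad(.2),np.deg2rad(25)))
for n in("wrist","scene","side"):
    c=robot.read_camera(n);cv2.imwrite(f"pics/{n}10.png",cv2.cvtColor(c["img"],cv2.COLOR_RGB2BGR));np.savez(n+"10.npz",**c)
a=cv2.resize(cv2.imread("pics/side10.png")[170:240,320:400],None,fx=7,fy=7,interpolation=2)
cv2.imwrite("pics/c10.png",a)
E
```

```text
t 10.5 pos [0.6299 0.0203 0.0833] d_world [ 0.1 -0.8 -0. ] slide_cur [-0.8  0.  -0.1] slide_tgt [-0.8  0.  -0.1] rotvec [-0.004   0.001   0.0027] F [-11.4  -1.5   7.2] gap 0.0434 q [-0.19  0.39  1.92  0.21  0.42 -1.94]
```

View pics/c10.png

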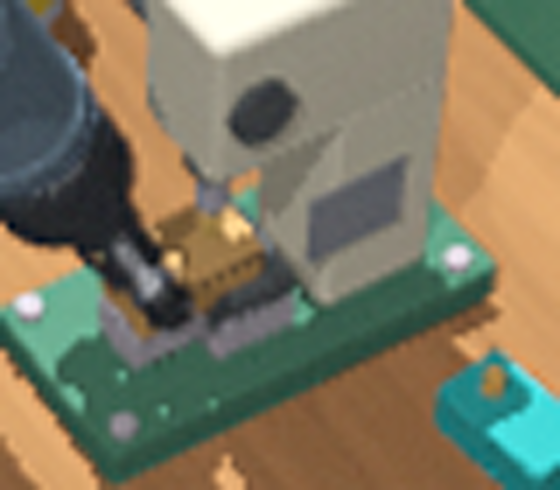

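View pics/wrist10.png

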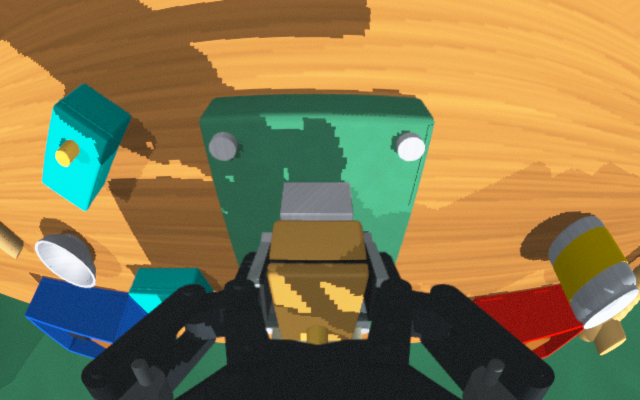

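>>> jog_arm --motion '[{"slide": [0, 0, 0], "delta_rot": [0, 0, 0], "claw": 0.7}, {"slide": [0, 0, 0], "delta_rot": [0, 0, 0], "claw": 0.7}, {"slide": [0, 0, 0], "delta_rot": [0, 0, 0], "claw": 0.7}, {"slide": [0, 0, 0], "delta_rot": [0, 0, 0], "claw": 0.7}, {"slide": [0, 0, 0], "delta_rot": [0, 0, 0], "claw": 0.7}, {"slide": [0, 0, 0], "delta_rot": [0, 0, 0], "claw": 0.7}]'

```text
time: 11.25
position: [0.6315, 0.02, 0.0835]
tcp_rot: [-0.38, 0.594, 0.598, -0.381]
ft_force: [-1.2, -0.6, 1.6]
finger_gap: 0.0726
```

```bash
python3 - <<'E'
from h import *
from cell import robot
plan([.57,.0195,.12],toolR(np.deg2rad(.2),np.deg2rad(25)))
for n in("wrist",):
    c=robot.read_camera(n);cv2.imwrite(f"pics/{n}11.png",cv2.cvtColor(c["img"],cv2.COLOR_RGB2BGR));np.savez(n+"11.npz",**c)
E
```

```text
t 11.25 pos [0.6315 0.02   0.0835] d_world [-61.5  -0.5  36.5] slide_cur [ -0.2 -59.   40.4] slide_tgt [ -0.3 -59.1  40.4] rotvec [-0.0013  0.0006  0.0021] F [-1.2 -0.6  1.6] gap 0.0726 q [-0.19  0.39  1.92  0.21  0.41 -1.94]
```

View pics/wrist11.png

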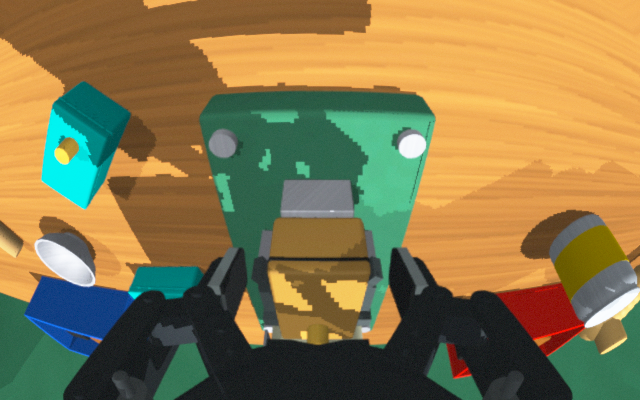

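>>> jog_arm --motion '[{"slide": [0, -4.2, 9.1], "delta_rot": [0, 0, 0], "claw": 0.7}, {"slide": [0, -6.3, 13.6], "delta_rot": [0, 0, 0], "claw": 0.7}, {"slide": [0, -12, 15], "delta_rot": [0, 0, 0], "claw": 0.7}, {"slide": [0, -20, 14], "delta_rot": [0, 0, 0], "claw": 0.7}, {"slide": [0, -20, 14], "delta_rot": [0, 0, 0], "claw": 0.7}, {"slide": [0, -25, 14], "delta_rot": [0, 0, 0], "claw": 0.7}, {"slide": [0, 0, 0], "delta_rot": [0, 0, 0], "claw": 0.7}]'

```text
time: 12.0
position: [0.5198, 0.0199, 0.1303]
tcp_rot: [-0.38, 0.594, 0.598, -0.381]
ft_force: [0.1, 0.5, 0.6]
finger_gap: 0.0725
```

```bash
python3 - <<'E'
from meas import *
from cell import robot
plan([.57,.0195,.12],toolR(np.deg2rad(.2),np.deg2rad(25)))
for n in("wrist","side","scene"):
    c=robot.read_camera(n);cv2.imwrite(f"pics/{n}12.png",cv2.cvtColor(c["img"],cv2.COLOR_RGB2BGR));np.savez(n+"12.npz",**c)
    W=world(c,n=="wrist");X,Y,Z=np.moveaxis(W,-1,0);hsv=cv2.cvtColor(c["img"],cv2.COLOR_RGB2HSV)
    if n!="scene":
        m=big((abs(Z-.089)<.006)&(X>.59)&(X<.71)&(abs(Y-.02)<.04)&(hsv[...,1]>70),0);print(n,"heel top",m.sum(),W[m].mean(0),fit(W[m]),np.percentile(W[m],[1,99],axis=0).round(4).tolist())
    red=big(((hsv[...,0]<6)|(hsv[...,0]>174))&(hsv[...,1]>120)&(Z>.2)&(Z<.36)&(X>.45));print("red",W[red].mean(0),red.sum())
a=cv2.resize(cv2.imread("pics/side12.png")[170:240,320:400],None,fx=7,fy=7,interpolation=2)
cv2.imwrite("pics/c12.png",a)
E
```

```text
t 12.0 pos [0.5198 0.0199 0.1303] d_world [ 50.2  -0.4 -10.3] slide_cur [ -0.7  30.5 -41.2] slide_tgt [ -0.6  30.6 -41.2] rotvec [-0.0012  0.0008  0.0022] F [0.1 0.5 0.6] gap 0.0725 q [-0.25  0.14  2.13  0.24  0.46 -2.02]
wrist heel top 1984 [0.64229707 0.02093114 0.0882771 ] (array([651.7,  20.8]), array([44.4, 75. ]), 89.56) [[0.6153, -0.0003, 0.0833], [0.6877, 0.0423, 0.0936]]Traceback (most recent call last):
  File "<stdin>", line 9, in <module>
  File "meas.py", line 5, in big
    n,l,s,_=cv2.connectedComponentsWithStats(m);i=1+np.argmax(s[1:,4]);return l==i
                                                    ~~~~~~~~~^^^^^^^^^
    return _wrapfunc(a, 'argmax', axis=axis, out=out, **kwds)
    return bound(*args, **kwds)
ValueError: attempt to get argmax of an empty sequence
```

View pics/wrist12.png

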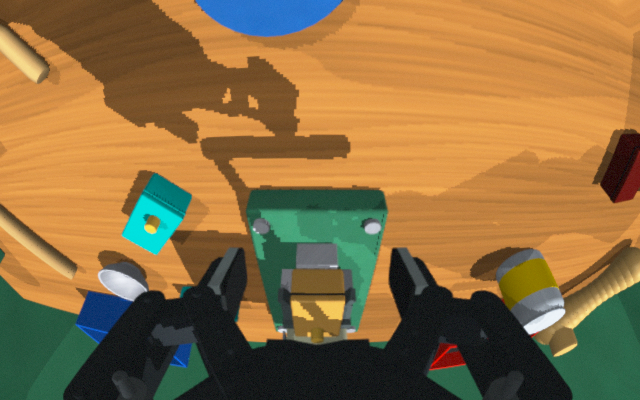

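```bash
python3 - <<'E'
from kin import *
p,e,s=fitp();C=quat(s["tcp_rot"]);D=toolR(np.deg2rad(-90),0)
print("rot",(C.inv()*D).as_rotvec().round(4),np.linalg.norm((C.inv()*D).as_rotvec()), "up",C.inv().apply([0,0,1]).round(3),"x",C.inv().apply([1,0,0]).round(3), D.as_matrix().round(2).tolist())
q=s["q"]
for pos,O in (([.46,.02,.2],C),([.45,.02,.33],C),([.45,.02,.42],C)):
    r=ik(np.array(pos),O,q,p);q=r[0];print(pos,q.round(2),r[2],round(r[1],3))
q=A0q
for pos in ([.45,.02,.42],[.50,.15,.42],[.549,.15,.42],[.549,.15,.321],[.52,.15,.26],[.51,.15,.22],[.514,.15,.19]):
    r=ik(np.array(pos),D,q,p);q=r[0];print(pos,q.round(2),r[2],round(r[1],3))
E
```

```text
rot [0.3406 1.5479 0.3442] 1.6219054855716175 up [ 0.001 -0.906 -0.423] x [-0.005  0.423 -0.906] [[1.0, 0.0, -0.0], [0.0, 0.0, 1.0], [0.0, -1.0, 0.0]]
[0.46, 0.02, 0.2] [-0.29 -0.09  2.15  0.2   0.67 -2.  ] True 0.0
[0.45, 0.02, 0.33] [-0.3  -0.24  1.93  0.15  1.04 -1.93] True 0.0
[0.45, 0.02, 0.42] [-0.3  -0.27  1.74  0.14  1.26 -1.89] True 0.0
[0.45, 0.02, 0.42] [-0.2   0.01  1.43 -0.    1.7  -0.2 ] True 0.0
[0.5, 0.15, 0.42] [ 0.08  0.15  1.28 -0.    1.71  0.08] True 0.0
[0.549, 0.15, 0.42] [ 0.07  0.24  1.16 -0.    1.74  0.07] True 0.0
[0.549, 0.15, 0.321] [ 0.07  0.26  1.37 -0.    1.51  0.07] True 0.0
[0.52, 0.15, 0.26] [ 0.08  0.24  1.55 -0.    1.36  0.08] True 0.0
[0.51, 0.15, 0.22] [ 0.08  0.25  1.63 -0.    1.26  0.08] True 0.0
[0.514, 0.15, 0.19] [ 0.08  0.29  1.66 -0.    1.19  0.08] True 0.0
```

>>> jog_arm --motion '[{"slide": [0, -14.8, 31.7], "delta_rot": [0, 0, 0], "claw": 0.7}, {"slide": [0, -25, 20], "delta_rot": [0, 0, 0], "claw": 0.7}, {"slide": [0, -37.5, -10], "delta_rot": [0, 0, 0], "claw": 0.7}, {"slide": [0, -37.5, -17.5], "delta_rot": [0, 0, 0], "claw": 0.7}, {"slide": [0, -37.5, -17.5], "delta_rot": [0, 0, 0], "claw": 0.7}, {"slide": [0, -37.5, -17.5], "delta_rot": [0, 0, 0], "claw": 0.7}, {"slide": [0, -37.5, -17.5], "delta_rot": [0, 0, 0], "claw": 0.7}, {"slide": [0, -37.5, -17.5], "delta_rot": [0, 0, 0], "claw": 0.7}]'

```text
time: 12.85
position: [0.4525, 0.0187, 0.3903]
tcp_rot: [-0.38, 0.594, 0.598, -0.381]
ft_force: [1.9, 0.5, -1.0]
finger_gap: 0.0725
```

>>> jog_arm --motion '[{"slide": [0, 0, 0], "delta_rot": [0.0284, 0.129, 0.0287], "claw": 0.7}, {"slide": [0, 0, 0], "delta_rot": [0.0284, 0.129, 0.0287], "claw": 0.7}, {"slide": [0, 0, 0], "delta_rot": [0.0284, 0.129, 0.0287], "claw": 0.7}, {"slide": [0, 0, 0], "delta_rot": [0.0284, 0.129, 0.0287], "claw": 0.7}, {"slide": [0, 0, 0], "delta_rot": [0.0284, 0.129, 0.0287], "claw": 0.7}, {"slide": [0, 0, 0], "delta_rot": [0.0284, 0.129, 0.0287], "claw": 0.7}, {"slide": [0, 0, 0], "delta_rot": [0.0284, 0.129, 0.0287], "claw": 0.7}, {"slide": [0, 0, 0], "delta_rot": [0.0284, 0.129, 0.0287], "claw": 0.7}]'

```text
time: 13.65
position: [0.453, 0.0189, 0.3881]
tcp_rot: [-0.643, 0.721, 0.218, -0.14]
ft_force: [-0.6, -0.4, 0.4]
finger_gap: 0.0726
```

>>> jog_arm --motion '[{"slide": [0, 0, 0], "delta_rot": [0.0284, 0.129, 0.0287], "claw": 0.7}, {"slide": [0, 0, 0], "delta_rot": [0.0284, 0.129, 0.0287], "claw": 0.7}, {"slide": [0, 0, 0], "delta_rot": [0.0284, 0.129, 0.0287], "claw": 0.7}, {"slide": [0, 0, 0], "delta_rot": [0.0284, 0.129, 0.0287], "claw": 0.7}, {"slide": [0, 0, 0], "delta_rot": [0, 0, 0], "claw": 0.7}]'

```text
time: 14.15
position: [0.4535, 0.0181, 0.3876]
tcp_rot: [0.708, -0.707, 0.002, 0.001]
ft_force: [0.6, 0.9, 0.8]
finger_gap: 0.0721
```

```bash
python3 - <<'E'
from meas import *
from cell import robot
plan([.549,.150,.42],toolR(np.deg2rad(-90),0))
for n in("side","scene","wrist"):
    c=robot.read_camera(n);cv2.imwrite(f"pics/{n}13.png",cv2.cvtColor(c["img"],cv2.COLOR_RGB2BGR));np.savez(n+"13.npz",**c)
    W=world(c,n=="wrist");X,Y,Z=np.moveaxis(W,-1,0);hsv=cv2.cvtColor(c["img"],cv2.COLOR_RGB2HSV)
    m=((abs(Z-.089)<.006)&(X>.59)&(X<.71)&(abs(Y-.02)<.04)&(hsv[...,1]>70))
    if m.sum()>30: m=big(m,0);print(n,"heel top",m.sum(),W[m].mean(0),fit(W[m]))
    red=((hsv[...,0]<6)|(hsv[...,0]>174))&(hsv[...,1]>120)&(Z>.2)&(Z<.36)&(X>.45)
    if red.sum()>30: red=big(red,0);print(n,"red",W[red].mean(0),red.sum(),np.percentile(W[red],[1,99],axis=0).round(3).tolist())
E
```

```text
t 14.15 pos [0.4535 0.0181 0.3876] d_world [ 95.5 131.9  32.4] slide_cur [ 95.2 -32.6 132.1] slide_tgt [ 95.5 -32.4 131.9] rotvec [-0.0013 -0.0016 -0.0034] F [0.6 0.9 0.8] gap 0.0721 q [-0.21  0.02  1.49  0.    1.63 -0.21]
side heel top 185 [0.6525215  0.01392302 0.0892476 ] (array([657.9,  14.4]), array([47.7, 76.8]), 86.21)
scene red [0.55608703 0.14565527 0.32341862] 314 [[0.545, 0.091, 0.312], [0.563, 0.201, 0.33]]
wrist heel top 1215 [0.64872137 0.0227523  0.08859468] (array([653.6,  21.3]), array([76.8, 45. ]), 0.3)
wrist red [0.54535465 0.12978113 0.32575609] 3664 [[0.538, 0.091, 0.317], [0.557, 0.17, 0.33]]
```

View pics/wrist13.png

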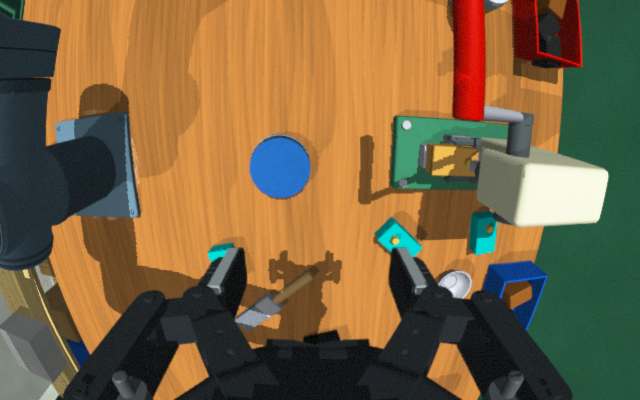

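View pics/side13.png

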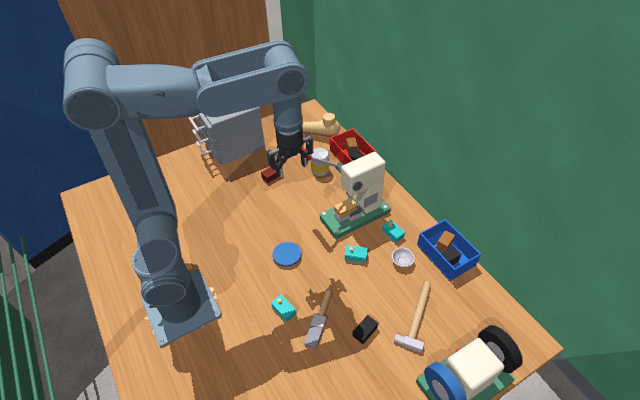

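>>> jog_arm --motion '[{"slide": [0, -32, 0], "delta_rot": [0, 0, 0], "claw": 0.7}, {"slide": [20, 0, 33], "delta_rot": [0, 0, 0], "claw": 0.7}, {"slide": [25, 0, 33], "delta_rot": [0, 0, 0], "claw": 0.7}, {"slide": [25, 0, 33], "delta_rot": [0, 0, 0], "claw": 0.7}, {"slide": [25, 0, 33], "delta_rot": [0, 0, 0], "claw": 0.7}, {"slide": [0, 0, 0], "delta_rot": [0, 0, 0], "claw": 0.7}, {"slide": [0, 0, 0], "delta_rot": [0, 0, 0], "claw": 0.7}]'

```text
time: 15.0
position: [0.5472, 0.1515, 0.4199]
tcp_rot: [-0.707, 0.707, 0.0, -0.002]
ft_force: [-0.3, 0.0, -0.0]
finger_gap: 0.0729
```

```bash
python3 - <<'E'
from meas import *
from cell import robot
plan([.549,.150,.321],toolR(np.deg2rad(-90),0))
for n in("side","scene","wrist"):
    c=robot.read_camera(n);cv2.imwrite(f"pics/{n}14.png",cv2.cvtColor(c["img"],cv2.COLOR_RGB2BGR));np.savez(n+"14.npz",**c)
    W=world(c,n=="wrist");X,Y,Z=np.moveaxis(W,-1,0);hsv=cv2.cvtColor(c["img"],cv2.COLOR_RGB2HSV)
    red=((hsv[...,0]<6)|(hsv[...,0]>174))&(hsv[...,1]>120)&(Z>.2)&(Z<.36)&(X>.45)
    if red.sum()>30: red=big(red,0);print(n,"red",W[red].mean(0),red.sum(),np.percentile(W[red],[1,99],axis=0).round(3).tolist())
E
```

```text
t 15.0 pos [0.5472 0.1515 0.4199] d_world [  1.8  -1.5 -98.9] slide_cur [ 2.  98.9 -1.5] slide_tgt [ 1.8 98.9 -1.5] rotvec [ 0.0001  0.0039 -0.0027] F [-0.3  0.  -0. ] gap 0.0729 q [0.07 0.24 1.16 0.   1.74 0.07]
side red [0.54977202 0.13617292 0.32508913] 166 [[0.542, 0.086, 0.313], [0.56, 0.2, 0.332]]
scene red [0.55611605 0.14545275 0.32342811] 316 [[0.545, 0.09, 0.312], [0.564, 0.201, 0.33]]
wrist red [0.5490974  0.15263689 0.32652281] 3884 [[0.539, 0.093, 0.319], [0.559, 0.204, 0.33]]
```

View pics/wrist14.png

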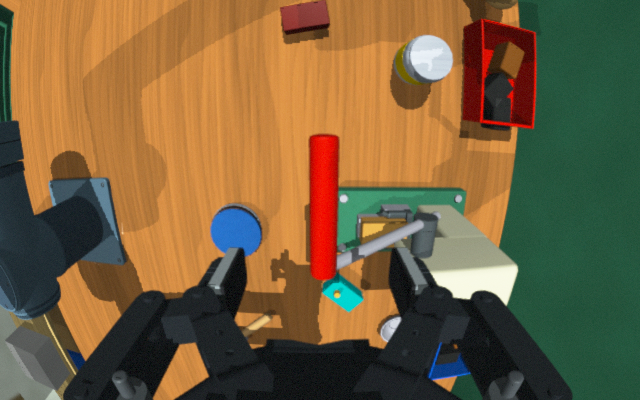

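>>> jog_arm --motion '[{"slide": [2, 30, 4], "delta_rot": [0, 0, 0], "claw": 0.7}, {"slide": [0, 30, 0], "delta_rot": [0, 0, 0], "claw": 0.7}, {"slide": [0, 25, 0], "delta_rot": [0, 0, 0], "claw": 0.7}, {"slide": [0, 13, 0], "delta_rot": [0, 0, 0], "claw": 0.7}, {"slide": [0, 0, 0], "delta_rot": [0, 0, 0], "claw": 0.7}, {"slide": [0, 0, 0], "delta_rot": [0, 0, 0], "claw": 0.7}]'

```text
time: 15.75
position: [0.5495, 0.1542, 0.324]
tcp_rot: [0.707, -0.707, 0.0, -0.0]
ft_force: [0.1, 0.7, 0.6]
finger_gap: 0.0725
```

```bash
python3 - <<'E'
from h import *
plan([.549,.155,.322],toolR(np.deg2rad(-90),0))
E
```

```text
t 15.75 pos [0.5495 0.1542 0.324 ] d_world [-0.5  0.8 -2. ] slide_cur [-0.5  2.   0.8] slide_tgt [-0.5  2.   0.8] rotvec [-0.0005 -0.0005  0.0002] F [0.1 0.7 0.6] gap 0.0725 q [0.08 0.26 1.36 0.   1.52 0.08]
```

>>> jog_arm --motion '[{"slide": [-0.5, 2, 0], "delta_rot": [0, 0, 0], "claw": 0}, {"slide": [0, 0, 0], "delta_rot": [0, 0, 0], "claw": -1}, {"slide": [0, 0, 0], "delta_rot": [0, 0, 0], "claw": -1}, {"slide": [0, 0, 0], "delta_rot": [0, 0, 0], "claw": -1}, {"slide": [0, 0, 0], "delta_rot": [0, 0, 0], "claw": -1}, {"slide": [0, 0, 0], "delta_rot": [0, 0, 0], "claw": -1}, {"slide": [0, 0, 0], "delta_rot": [0, 0, 0], "claw": -1}, {"slide": [0, 0, 0], "delta_rot": [0, 0, 0], "claw": -1}]' --squeeze 60

```text
time: 16.55
position: [0.5503, 0.1547, 0.3211]
tcp_rot: [0.707, -0.707, -0.001, -0.001]
ft_force: [4.8, 0.9, -1.1]
finger_gap: 0.0205
```

```bash
python3 - <<'E'
from h import *
from cell import robot
s=robot.get_state();plan([.549,.155,.322],toolR(np.deg2rad(-90),0))
px=s["position"][0]
q=np.linspace(0,.87,23);a=np.deg2rad(40)-q
P=np.c_[-160*np.cos(a),160*np.sin(a)];
for i,d in enumerate(np.diff(P,axis=0)): print(round(q[i+1],3),"dx %.1f down %.1f"%(d[0],-d[1]))
c=robot.read_camera("wrist");cv2.imwrite("pics/wrist15.png",cv2.cvtColor(c["img"],cv2.COLOR_RGB2BGR))
E
```

```text
t 16.55 pos [0.5503 0.1547 0.3211] d_world [-1.3  0.3  0.9] slide_cur [-1.3 -0.9  0.3] slide_tgt [-1.3 -0.9  0.3] rotvec [-0.0006  0.      0.0021] F [ 4.8  0.9 -1.1] gap 0.0205 q [0.08 0.26 1.37 0.   1.51 0.08]
0.04 dx -4.0 down 4.9
0.079 dx -3.8 down 5.1
0.119 dx -3.6 down 5.2
0.158 dx -3.4 down 5.4
0.198 dx -3.1 down 5.5
0.237 dx -2.9 down 5.6
0.277 dx -2.7 down 5.7
0.316 dx -2.5 down 5.8
0.356 dx -2.2 down 5.9
0.395 dx -2.0 down 6.0
0.435 dx -1.8 down 6.1
0.475 dx -1.5 down 6.1
0.514 dx -1.3 down 6.2
0.554 dx -1.0 down 6.2
0.593 dx -0.8 down 6.3
0.633 dx -0.5 down 6.3
0.672 dx -0.3 down 6.3
0.712 dx -0.0 down 6.3
0.751 dx 0.2 down 6.3
0.791 dx 0.5 down 6.3
0.83 dx 0.7 down 6.3
0.87 dx 1.0 down 6.3
```

View pics/wrist15.png

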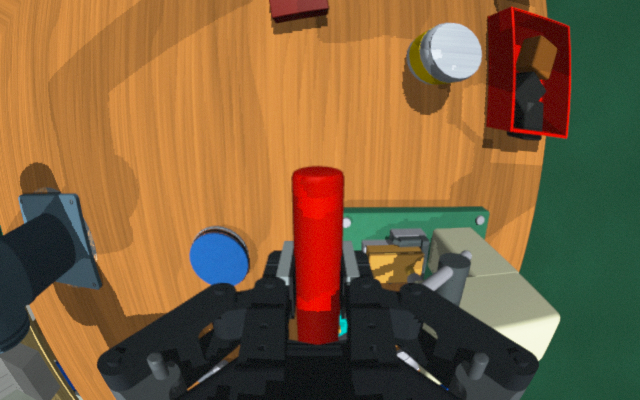

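>>> jog_arm --motion '[{"slide": [-4, 4.9, 0], "delta_rot": [0, 0, 0], "claw": -1}, {"slide": [-3.8, 5.1, 0], "delta_rot": [0, 0, 0], "claw": -1}, {"slide": [-3.6, 5.2, 0], "delta_rot": [0, 0, 0], "claw": -1}, {"slide": [-3.4, 5.4, 0], "delta_rot": [0, 0, 0], "claw": -1}, {"slide": [0, 0, 0], "delta_rot": [0, 0, 0], "claw": -1}]'

```text
time: 17.1
position: [0.5377, 0.1547, 0.3025]
tcp_rot: [0.707, -0.707, -0.004, -0.004]
ft_force: [8.5, -0.8, 5.2]
finger_gap: 0.0203
```

```bash
cat > arc.py <<'E'
from h import *
from cell import robot
s=robot.get_state();x,z=s["position"][0],s["position"][2]
cx,cz=.5503+.16*np.cos(np.deg2rad(40)),.3211-.16*np.sin(np.deg2rad(40))
print("q",np.deg2rad(40)-np.arctan2(z-cz,cx-x),"r",np.hypot(z-cz,cx-x),"pos",s["position"].round(4),"F",s["ft_force"].round(1),"gap",s["finger_gap"])
E
python3 arc.py
```

```text
q 0.1406529120935882 r 0.15929589633376418 pos [0.5377 0.1547 0.3025] F [ 8.5 -0.8  5.2] gap 0.020294841195128928
```

>>> jog_arm --motion '[{"slide": [-2.6, 5.5, 0], "delta_rot": [0, 0, 0], "claw": -1}, {"slide": [-2.6, 5.6, 0], "delta_rot": [0, 0, 0], "claw": -1}, {"slide": [-2.5, 5.7, 0], "delta_rot": [0, 0, 0], "claw": -1}, {"slide": [-2.5, 5.8, 0], "delta_rot": [0, 0, 0], "claw": -1}, {"slide": [-2.2, 5.9, 0], "delta_rot": [0, 0, 0], "claw": -1}, {"slide": [-2, 6, 0], "delta_rot": [0, 0, 0], "claw": -1}]'

```text
time: 17.7
position: [0.5227, 0.1547, 0.2688]
tcp_rot: [0.707, -0.707, -0.003, -0.003]
ft_force: [3.1, 0.2, 11.3]
finger_gap: 0.0204
```

```bash
python3 arc.py
```

```text
q 0.37361752026903466 r 0.15840672175141576 pos [0.5227 0.1547 0.2688] F [ 3.1  0.2 11.3] gap 0.020359799826509088
```

>>> jog_arm --motion '[{"slide": [-1.8, 6.1, 0], "delta_rot": [0, 0, 0], "claw": -1}, {"slide": [-1.5, 6.1, 0], "delta_rot": [0, 0, 0], "claw": -1}, {"slide": [-1.3, 6.2, 0], "delta_rot": [0, 0, 0], "claw": -1}, {"slide": [-1, 6.2, 0], "delta_rot": [0, 0, 0], "claw": -1}, {"slide": [-0.8, 6.3, 0], "delta_rot": [0, 0, 0], "claw": -1}, {"slide": [-0.5, 6.3, 0], "delta_rot": [0, 0, 0], "claw": -1}]'

```text
time: 18.3
position: [0.5148, 0.1547, 0.2316]
tcp_rot: [0.707, -0.707, -0.002, -0.002]
ft_force: [-1.6, -1.1, 14.0]
finger_gap: 0.0204
```

```bash
python3 arc.py
```

```text
q 0.6138507504423931 r 0.15865345540016879 pos [0.5148 0.1547 0.2316] F [-1.6 -1.1 14. ] gap 0.0203803627176635
```

>>> jog_arm --motion '[{"slide": [0, 6.3, 0], "delta_rot": [0, 0, 0], "claw": -1}, {"slide": [0, 6.3, 0], "delta_rot": [0, 0, 0], "claw": -1}, {"slide": [0.3, 6.3, 0], "delta_rot": [0, 0, 0], "claw": -1}, {"slide": [0.5, 6.3, 0], "delta_rot": [0, 0, 0], "claw": -1}, {"slide": [0, 0, 0], "delta_rot": [0, 0, 0], "claw": -1}]'

```text
time: 18.8
position: [0.5139, 0.1547, 0.2052]
tcp_rot: [0.707, -0.707, -0.001, -0.0]
ft_force: [-5.0, -1.2, 12.3]
finger_gap: 0.0206
```

```bash
python3 arc.py
```

```text
q 0.7799279997532068 r 0.15951915149237195 pos [0.5139 0.1547 0.2052] F [-5.  -1.2 12.3] gap 0.02055887669825208
```

>>> jog_arm --motion '[{"slide": [0.6, 5, 0], "delta_rot": [0, 0, 0], "claw": -1}, {"slide": [0.8, 4, 0], "delta_rot": [0, 0, 0], "claw": -1}, {"slide": [0, 0, 0], "delta_rot": [0, 0, 0], "claw": -1}]'

```text
time: 19.1
position: [0.5145, 0.1547, 0.1963]
tcp_rot: [0.707, -0.707, -0.0, 0.0]
ft_force: [-7.8, -1.5, 13.5]
finger_gap: 0.0203
```

>>> jog_arm --motion '[{"slide": [0.5, 2.5, 0], "delta_rot": [0, 0, 0], "claw": -1}, {"slide": [0, 0, 0], "delta_rot": [0, 0, 0], "claw": -1}]'

```text
time: 19.3
position: [0.5146, 0.1547, 0.1933]
tcp_rot: [0.707, -0.707, 0.0, 0.001]
ft_force: [-6.1, -1.4, 10.8]
finger_gap: 0.0202
```

```bash
python3 arc.py
```

```text
q 0.8542665983528814 r 0.16017544111227097 pos [0.5146 0.1547 0.1933] F [-6.1 -1.4 10.8] gap 0.02016257624439765
```

>>> jog_arm --motion '[{"slide": [0.4, 2, 0], "delta_rot": [0, 0, 0], "claw": -1}, {"slide": [0, 0, 0], "delta_rot": [0, 0, 0], "claw": -1}]'

```text
time: 19.5
position: [0.5149, 0.1547, 0.1914]
tcp_rot: [0.707, -0.707, 0.0, 0.001]
ft_force: [-6.8, -0.9, 11.4]
finger_gap: 0.0204
```

>>> jog_arm --motion '[{"slide": [0.4, 2, 0], "delta_rot": [0, 0, 0], "claw": -1}, {"slide": [0, 0, 0], "delta_rot": [0, 0, 0], "claw": -1}]'

```text
time: 19.7
position: [0.5151, 0.1547, 0.1896]
tcp_rot: [-0.707, 0.707, -0.0, -0.001]
ft_force: [-9.0, -1.4, 12.0]
finger_gap: 0.0199
```

```bash
python3 arc.py
```

```text
q 0.8780551889585213 r 0.16031147422245087 pos [0.5151 0.1547 0.1896] F [-9.  -1.4 12. ] gap 0.01985379496322516
```

>>> jog_arm --motion '[{"slide": [0.8, 2, 0], "delta_rot": [0, 0, 0], "claw": -1}, {"slide": [0, 0, 0], "delta_rot": [0, 0, 0], "claw": -1}]'

```text
time: 19.9
position: [0.5154, 0.1547, 0.187]
tcp_rot: [-0.707, 0.707, -0.001, -0.001]
ft_force: [-7.1, -0.2, 10.2]
finger_gap: 0.0202
```

>>> jog_arm --motion '[{"slide": [0.5, 1.5, 0], "delta_rot": [0, 0, 0], "claw": -1}, {"slide": [0, 0, 0], "delta_rot": [0, 0, 0], "claw": -1}]'

```text
time: 20.1
position: [0.5156, 0.1547, 0.1853]
tcp_rot: [-0.707, 0.707, -0.001, -0.002]
ft_force: [-8.6, -0.1, 10.4]
finger_gap: 0.0204
```

```bash
python3 arc.py
```

```text
q 0.9046087883274385 r 0.16063027525218723 pos [0.5156 0.1547 0.1853] F [-8.6 -0.1 10.4] gap 0.020350965629074652
```

```bash
python3 - <<'E'
from meas import *
from cell import robot
for n in("side","scene","wrist"):
    c=robot.read_camera(n);cv2.imwrite(f"pics/{n}16.png",cv2.cvtColor(c["img"],cv2.COLOR_RGB2BGR));np.savez(n+"16.npz",**c)
    W=world(c,n=="wrist");X,Y,Z=np.moveaxis(W,-1,0);hsv=cv2.cvtColor(c["img"],cv2.COLOR_RGB2HSV)
    red=((hsv[...,0]<6)|(hsv[...,0]>174))&(hsv[...,1]>120)&(Z>.15)&(Z<.36)&(X>.45)&(X<.58)&(Y>.17)&(Y<.21)
    if red.sum()>5: print(n,"red",W[red].mean(0),red.sum(),np.percentile(W[red],[1,99],axis=0).round(3).tolist())
a=cv2.resize(cv2.imread("pics/side16.png")[130:240,290:400],None,fx=5,fy=5,interpolation=2)
cv2.imwrite("pics/c16.png",a)
E
```

```text
scene red [0.51964518 0.19353618 0.19653884] 39 [[0.509, 0.182, 0.186], [0.528, 0.203, 0.202]]
wrist red [0.51369507 0.18958813 0.19870255] 4816 [[0.504, 0.17, 0.188], [0.524, 0.205, 0.202]]
```

View pics/c16.png

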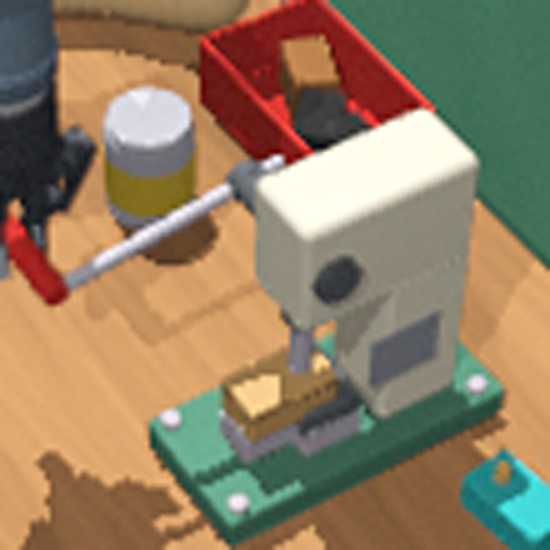

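View pics/wrist16.png

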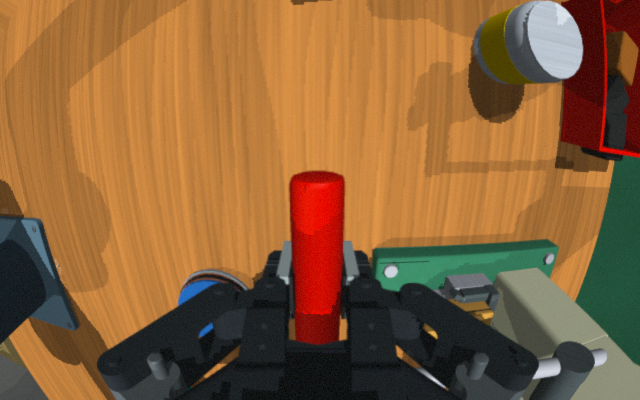

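```bash
cat > bar.py <<'E'
from meas import *
def bar(c,ylo=.17):
    W=world(c,True);X,Y,Z=np.moveaxis(W,-1,0);hsv=cv2.cvtColor(c["img"],cv2.COLOR_RGB2HSV)
    red=((hsv[...,0]<6)|(hsv[...,0]>174))&(hsv[...,1]>120)&(Z>.15)&(Z<.36)&(X>.45)&(X<.58)&(Y>ylo)&(Y<.2)
    w=W[red];xm=(w[:,0].min()+w[:,0].max())/2
    # circle fit in x,z
    A=np.c_[2*w[:,0],2*w[:,2],np.ones(len(w))];s=np.linalg.lstsq(A,(w[:,[0,2]]**2).sum(1),rcond=None)[0]
    return s[:2].round(4),np.sqrt(s[2]+s[0]**2+s[1]**2).round(4),xm,np.percentile(w[:,2],99)
if __name__=="__main__":
    from cell import robot
    for n in ("wrist14","wrist16"):print(n,bar(load(n)))
    print(bar(robot.read_camera("wrist")));import arc
E
python3 bar.py
```

```text
wrist14 (array([0.5491, 0.3191]), np.float64(0.0098), np.float64(0.5494150601785421), np.float64(0.32977421497416953))
wrist16 (array([0.5134, 0.2006]), np.float64(0.0063), np.float64(0.5132144876612005), np.float64(0.20201137937264785))
(array([0.5137, 0.1911]), np.float64(0.0101), np.float64(0.5136680780505443), np.float64(0.20200486622674688))
q 0.9045549970663315 r 0.16065185063705795 pos [0.5156 0.1547 0.1853] F [-8.2 -1.8  9.7] gap 0.020155345188009023
```

>>> jog_arm --motion '[{"slide": [0.5, 2.5, 0], "delta_rot": [0, 0, 0], "claw": -1}, {"slide": [0, 0, 0], "delta_rot": [0, 0, 0], "claw": -1}]'

```text
time: 20.5
position: [0.516, 0.1547, 0.1829]
tcp_rot: [-0.707, 0.707, -0.001, -0.002]
ft_force: [-10.8, -2.2, 12.0]
finger_gap: 0.0204
```

```bash
python3 bar.py
```

```text
wrist14 (array([0.5491, 0.3191]), np.float64(0.0098), np.float64(0.5494150601785421), np.float64(0.32977421497416953))
wrist16 (array([0.5134, 0.2006]), np.float64(0.0063), np.float64(0.5132144876612005), np.float64(0.20201137937264785))
(array([0.5141, 0.1887]), np.float64(0.0101), np.float64(0.5139575309389537), np.float64(0.1997020488325012))
q 0.9192470211271292 r 0.16073400806672303 pos [0.516  0.1547 0.183 ] F [-9.7 -1.9 11.2] gap 0.02008430192667676
```

>>> jog_arm --motion '[{"slide": [0.4, 2, 0], "delta_rot": [0, 0, 0], "claw": -1}, {"slide": [0, 0, 0], "delta_rot": [0, 0, 0], "claw": -1}]'

```text
time: 20.75
position: [0.5162, 0.1547, 0.1824]
tcp_rot: [-0.707, 0.707, -0.001, -0.002]
ft_force: [-14.4, -2.3, 20.4]
finger_gap: 0.0203
```

```bash
python3 bar.py|tail -2
```

```text
(array([0.5142, 0.1882]), np.float64(0.0101), np.float64(0.5142024351650545), np.float64(0.19910309483438593))
q 0.9233297231983187 r 0.16072617900798905 pos [0.5162 0.1547 0.1824] F [-14.1  -3.   20.7] gap 0.020463986993974816
```

>>> jog_arm --motion '[{"slide": [0, -1, 0], "delta_rot": [0, 0, 0], "claw": -1}, {"slide": [-1, -3, 0], "delta_rot": [0, 0, 0], "claw": -1}, {"slide": [-0.7, -5, 0], "delta_rot": [0, 0, 0], "claw": -1}, {"slide": [-0.5, -6.3, 0], "delta_rot": [0, 0, 0], "claw": -1}, {"slide": [-0.2, -6.3, 0], "delta_rot": [0, 0, 0], "claw": -1}, {"slide": [0, -6.3, 0], "delta_rot": [0, 0, 0], "claw": -1}]' --squeeze 90

```text
time: 21.4
position: [0.5136, 0.1546, 0.2073]
tcp_rot: [0.707, -0.707, 0.002, 0.002]
ft_force: [-3.3, -0.8, -1.8]
finger_gap: 0.0194
```

```bash
python3 bar.py|tail -2
```

```text
(array([0.5119, 0.2122]), np.float64(0.0101), np.float64(0.5120441490225738), np.float64(0.22307523262904863))
q 0.7592766813463075 r 0.15937086690783456 pos [0.5138 0.1547 0.2085] F [-12.3  -1.2   9.1] gap 0.01944480085788564
```

>>> jog_arm --motion '[{"slide": [0.1, -6.3, 0], "delta_rot": [0, 0, 0], "claw": -1}, {"slide": [0.3, -6.3, 0], "delta_rot": [0, 0, 0], "claw": -1}, {"slide": [0.5, -6.3, 0], "delta_rot": [0, 0, 0], "claw": -1}, {"slide": [0.8, -6.3, 0], "delta_rot": [0, 0, 0], "claw": -1}, {"slide": [1, -6.2, 0], "delta_rot": [0, 0, 0], "claw": -1}, {"slide": [1.3, -6.2, 0], "delta_rot": [0, 0, 0], "claw": -1}, {"slide": [1.5, -6.1, 0], "delta_rot": [0, 0, 0], "claw": -1}, {"slide": [1.8, -6.1, 0], "delta_rot": [0, 0, 0], "claw": -1}]'

```text
time: 22.25
position: [0.5195, 0.1547, 0.2568]
tcp_rot: [-0.707, 0.707, -0.004, -0.004]
ft_force: [-15.2, -1.9, 8.3]
finger_gap: 0.0197
```

```bash
python3 bar.py|tail -2
```

```text
(array([0.5175, 0.2582]), np.float64(0.0101), np.float64(0.517675229188006), np.float64(0.26918318097933985))
q 0.44287961690942174 r 0.15816786276954403 pos [0.5198 0.1547 0.2582] F [-15.7  -1.9   8.3] gap 0.01925345939477166
```

>>> jog_arm --motion '[{"slide": [1, -6.1, 0], "delta_rot": [0, 0, 0], "claw": -1}, {"slide": [1.5, -6, 0], "delta_rot": [0, 0, 0], "claw": -1}, {"slide": [2, -5.9, 0], "delta_rot": [0, 0, 0], "claw": -1}, {"slide": [2.4, -5.8, 0], "delta_rot": [0, 0, 0], "claw": -1}, {"slide": [2.7, -5.7, 0], "delta_rot": [0, 0, 0], "claw": -1}, {"slide": [2.9, -5.6, 0], "delta_rot": [0, 0, 0], "claw": -1}]'

```text
time: 22.9
position: [0.5329, 0.1547, 0.2927]
tcp_rot: [-0.707, 0.707, -0.003, -0.003]
ft_force: [-10.2, -0.2, 4.5]
finger_gap: 0.0195
```

```bash
python3 bar.py|tail -2
```

```text
(array([0.5311, 0.292 ]), np.float64(0.0101), np.float64(0.5313929773833324), np.float64(0.3028444220634711))
q 0.20332694815988905 r 0.15852811021193117 pos [0.5334 0.1547 0.2935] F [-11.   -0.9   6. ] gap 0.019543667375339246
```

>>> jog_arm --motion '[{"slide": [2.9, -5.5, 0], "delta_rot": [0, 0, 0], "claw": -1}, {"slide": [3.3, -5.4, 0], "delta_rot": [0, 0, 0], "claw": -1}, {"slide": [3.6, -5.2, 0], "delta_rot": [0, 0, 0], "claw": -1}, {"slide": [3.8, -5.1, 0], "delta_rot": [0, 0, 0], "claw": -1}, {"slide": [2, -3, 0], "delta_rot": [0, 0, 0], "claw": -1}, {"slide": [0, 0, 0], "delta_rot": [0, 0, 0], "claw": -1}]'

```text
time: 23.55
position: [0.5487, 0.1547, 0.3185]
tcp_rot: [0.707, -0.707, 0.002, 0.002]
ft_force: [-13.3, -1.0, 12.2]
finger_gap: 0.0193
```

```bash
python3 bar.py|tail -2
```

```text
(array([0.5468, 0.3156]), np.float64(0.0102), np.float64(0.546797189997571), np.float64(0.3265890413036323))
q 0.01943009089589054 r 0.1595713764695674 pos [0.5487 0.1547 0.3184] F [-13.9  -2.   13.1] gap 0.019466498199567184
```

>>> jog_arm --motion '[{"slide": [1.5, -2, 0], "delta_rot": [0, 0, 0], "claw": -1}, {"slide": [0, 0, 0], "delta_rot": [0, 0, 0], "claw": -1}]'

```text
time: 23.8
position: [0.5498, 0.1547, 0.3199]
tcp_rot: [0.707, -0.707, 0.002, 0.003]
ft_force: [-12.9, -1.6, 10.3]
finger_gap: 0.0197
```

>>> jog_arm --motion '[{"slide": [1, -1.5, 0], "delta_rot": [0, 0, 0], "claw": -1}, {"slide": [0, 0, 0], "delta_rot": [0, 0, 0], "claw": -1}]'

```text
time: 24.0
position: [0.5506, 0.1547, 0.3208]
tcp_rot: [0.707, -0.707, 0.003, 0.003]
ft_force: [-13.0, -0.6, 9.5]
finger_gap: 0.0192
```

```bash
python3 bar.py|tail -2
```

```text
(array([0.5487, 0.3179]), np.float64(0.0102), np.float64(0.5488199130396417), np.float64(0.3288954410555362))
q 0.00023008401134871903 r 0.15963653126435146 pos [0.5506 0.1548 0.3208] F [-12.7  -0.9   9. ] gap 0.019562492055565962
```

>>> jog_arm --motion '[{"slide": [1, -1.5, 0], "delta_rot": [0, 0, 0], "claw": -1}, {"slide": [0, 0, 0], "delta_rot": [0, 0, 0], "claw": -1}]'

```text
time: 24.25
position: [0.5511, 0.1548, 0.3215]
tcp_rot: [-0.707, 0.707, -0.003, -0.004]
ft_force: [-12.5, -2.1, 7.1]
finger_gap: 0.0196
```

>>> jog_arm --motion '[{"slide": [0.5, -1.5, 0], "delta_rot": [0, 0, 0], "claw": -1}, {"slide": [0, 0, 0], "delta_rot": [0, 0, 0], "claw": -1}]'

```text
time: 24.45
position: [0.5512, 0.1547, 0.3217]
tcp_rot: [-0.707, 0.707, -0.004, -0.005]
ft_force: [-11.8, -0.9, 0.9]
finger_gap: 0.0195
```

```bash
python3 bar.py|tail -2
```

```text
(array([0.5493, 0.3188]), np.float64(0.0101), np.float64(0.5494529873783655), np.float64(0.329745815059122))
q -0.006456305292943498 r 0.15969063754522775 pos [0.5512 0.1547 0.3217] F [-12.5  -0.    0.2] gap 0.020103120159882918
```

>>> jog_arm --motion '[{"slide": [-1, 0, 0], "delta_rot": [0, 0, 0], "claw": -0.4}, {"slide": [0, 0, 0], "delta_rot": [0, 0, 0], "claw": -0.2}, {"slide": [0, 0, 0], "delta_rot": [0, 0, 0], "claw": 0.3}, {"slide": [0, 0, 0], "delta_rot": [0, 0, 0], "claw": 0.7}, {"slide": [0, 0, 0], "delta_rot": [0, 0, 0], "claw": 0.7}, {"slide": [0, 0, 0], "delta_rot": [0, 0, 0], "claw": 0.7}]'

```text
time: 25.1
position: [0.5545, 0.1547, 0.3232]
tcp_rot: [0.707, -0.707, 0.0, 0.0]
ft_force: [0.6, 0.2, -0.5]
finger_gap: 0.0729
```

```bash
python3 bar.py|tail -2
```

```text
(array([0.5494, 0.3187]), np.float64(0.0102), np.float64(0.5494869903518902), np.float64(0.3297270495358887))
q -0.026874673522264247 r 0.15824329279777913 pos [0.5544 0.1546 0.3232] F [ 0.1  0.4 -0.2] gap 0.07249488858034457
```

Released, lever up. Retreat straight up (correcting the 5 mm x offset first).

>>> jog_arm --motion '[{"slide": [-5, 0, 0], "delta_rot": [0, 0, 0], "claw": 0.7}, {"slide": [0, -15, 0], "delta_rot": [0, 0, 0], "claw": 0.7}, {"slide": [0, -35, 0], "delta_rot": [0, 0, 0], "claw": 0.7}, {"slide": [0, -40, 0], "delta_rot": [0, 0, 0], "claw": 0.7}, {"slide": [-30, 0, -30], "delta_rot": [0, 0, 0], "claw": 0.7}, {"slide": [-30, 0, -30], "delta_rot": [0, 0, 0], "claw": 0.7}, {"slide": [-30, 0, -35], "delta_rot": [0, 0, 0], "claw": 0.7}, {"slide": [0, 0, 0], "delta_rot": [0, 0, 0], "claw": 0.7}]'

```text
time: 25.95
position: [0.4562, 0.0571, 0.414]
tcp_rot: [-0.707, 0.708, -0.002, 0.001]
ft_force: [-0.6, 0.5, -0.2]
finger_gap: 0.0728
```

```bash
python3 - <<'E'
from meas import *
from cell import robot
plan([.46,.06,.41],toolR(np.deg2rad(-90),0))
for n in("side","scene","wrist"):
    c=robot.read_camera(n);cv2.imwrite(f"pics/{n}20.png",cv2.cvtColor(c["img"],cv2.COLOR_RGB2BGR));np.savez(n+"20.npz",**c)
    W=world(c,n=="wrist");X,Y,Z=np.moveaxis(W,-1,0);hsv=cv2.cvtColor(c["img"],cv2.COLOR_RGB2HSV)
    m=((abs(Z-.089)<.006)&(X>.59)&(X<.71)&(abs(Y-.02)<.04)&(hsv[...,1]>70))
    if m.sum()>30: m=big(m,0);print(n,"heel top",m.sum(),W[m].mean(0),fit(W[m]))
    red=((hsv[...,0]<6)|(hsv[...,0]>174))&(hsv[...,1]>120)&(Z>.2)&(Z<.36)&(X>.45)
    if red.sum()>30: red=big(red,0);print(n,"red",W[red].mean(0),red.sum(),np.percentile(W[red],[1,99],axis=0).round(3).tolist())
a=cv2.resize(cv2.imread("pics/side20.png")[170:240,320:400],None,fx=5,fy=5,interpolation=2)
b=cv2.resize(cv2.imread("pics/side13.png")[170:240,320:400],None,fx=5,fy=5,interpolation=2)
cv2.imwrite("pics/c20.png",np.hstack([b,a]))
E
```

```text
t 25.95 pos [0.4562 0.0571 0.414 ] d_world [ 3.8  2.9 -4. ] slide_cur [3.8 4.  2.9] slide_tgt [3.8 4.  2.9] rotvec [ 0.0014 -0.0032 -0.0016] F [-0.6  0.5 -0.2] gap 0.0728 q [-0.12  0.03  1.42 -0.    1.69 -0.11]
side heel top 193 [0.6546123  0.01414337 0.08901637] (array([657.2,  15.7]), array([46.8, 76.2]), 87.7)
side red [0.55048991 0.1045428  0.3248961 ] 75 [[0.542, 0.083, 0.311], [0.56, 0.138, 0.332]]
scene red [0.55608164 0.14577183 0.32340217] 314 [[0.545, 0.091, 0.312], [0.564, 0.201, 0.331]]
wrist heel top 1024 [0.64867314 0.02184626 0.08851756] (array([653.6,  22. ]), array([43. , 77.9]), 89.83)
wrist red [0.54596324 0.14732083 0.32616206] 4208 [[0.538, 0.093, 0.318], [0.557, 0.202, 0.33]]
```

View pics/c20.png

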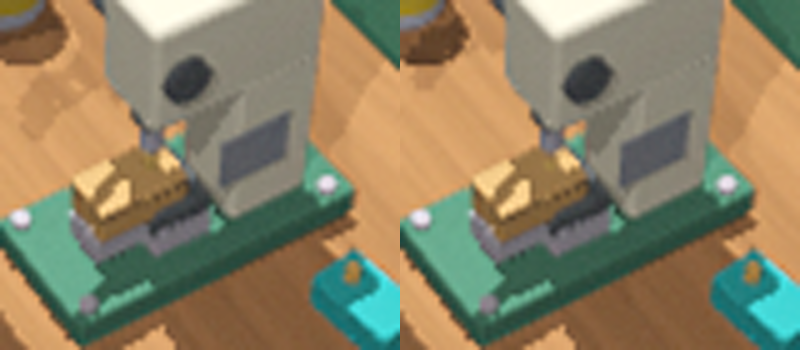

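View pics/scene20.png

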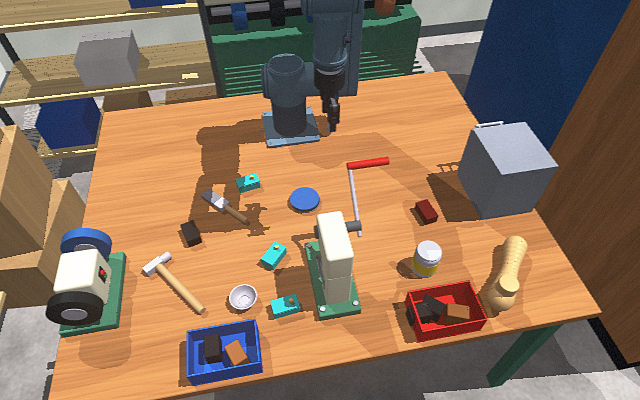

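```bash
python3 - <<'E'
from meas import *
for n in("side","wrist"):
  for k in (13,20):
    W=world(load(f"{n}{k}"),n=="wrist");X,Y,Z=np.moveaxis(W,-1,0)
    m=(abs(X-.673)<.012)&(abs(Y-.018)<.012)&(Z>.08)&(Z<.16)
    print(n,k,m.sum(),np.histogram(Z[m]*1000,bins=[80,86,92,96,100,104,108,112,118,130,160])[0])
E
python3 -c "
import cv2,numpy as np
r=[cv2.resize(cv2.imread('pics/side%d.png'%k)[188:218,335:370],None,fx=11,fy=11,interpolation=0) for k in (13,20)]
cv2.imwrite('pics/c21.png',np.hstack(r))"
```

```text
side 13 60 [ 1 23  2  6  3  1  0  3  9 12]
side 20 57 [ 4 23  5  0  0  0  0  2 11 12]
wrist 13 241 [  0 130   9  18  13   0   0  18  47   6]
wrist 20 213 [  0 151   0   0   0   0   0  17  38   7]
```

View pics/c21.png

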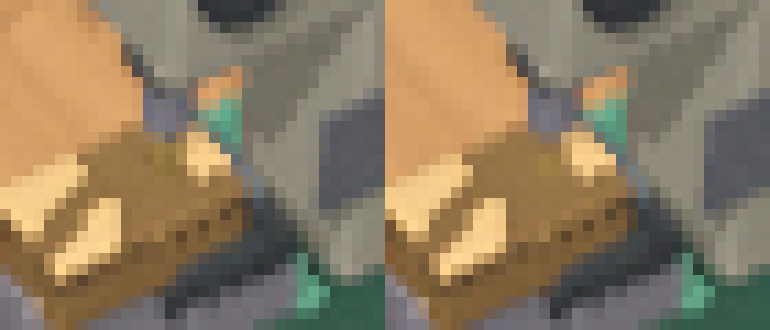

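```bash
python3 -c "
from cell import robot
print(robot.get_state()['time'],robot.sign_off())"
```

```text
the job is handed in; nothing more can be done
26.1 None
```

The tan heel is seated in the press with its stud driven flush, the lever is back up, and the job is handed in at 26.1 s of the 72 s allowed. `sign_off` gives no verdict, so I can only report my own checks.

**What I did:** I gripped the heel with the tool leaning 25° rather than 30°, because at 30° the wrist ran close to its joint limits. I slid it into the nest until the force rose against the stop and let go. I then pinched the lever, swung it down until the force rose sharply at its stop, and followed it back up slowly (about 0.4 rad/s) before releasing.

**Last checks:**
- **Heel:** its top is at about 89 mm and it lies within about 0.5° of the press's x axis in the wrist view. It has not moved since I let go of it.
- **Stud:** the depth readings between 92 and 104 mm over the stud, there before pressing, are gone, so it is flush.
- **Lever:** the grip is back within about 1 mm of where it started.
- **Bench:** the other things look unmoved in the scene picture, judged by eye. The arm is clear and reads no force.

**What disagreed:**
- The cameras differed by 3 to 6 mm in plan (y coordinate). For the placing I relied on the wrist camera and on contact.
- The grip lies about 8 to 10 mm nearer the press along y than described. That did not matter for the pinch.
- The bar rolled about 8 mm in the pads on the way down. I therefore judged the bottom stop by the camera and the force, not by tool position.

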